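Find the open station of a board nest with a pin gauge and fit its hold-down bridge

TASK

Only one of the four stations on the board nest has both its guide bores open right through; at the others the front bore, the rear bore or both are blanked off part-way down, out of sight. Before touching the hold-down bridge, take the red-handled pin gauge from the tool rack and probe the front bores, and the rear bore facing any front bore that it passes right through, until it has gone right through both bores of one station; then stand the gauge back in its hole in the rack. Pick up the bridge, keep it level, lower it (do not drop it) onto that station so that both dowels enter together and it sits fully home on the rails, let go, and leave everything else on the bench where it is.

Things in the scene. Friction and masses are not known exactly. Their poses are not given: they have to be found in the camera images.
- nest: Board nest fixed to the bench, 180 mm (y) x 148 (x) x 50 high: green circuit board (parts up to 44 mm above the bench) between two rails. Origin: centre of its footprint at bench level. Each rail is four aluminium guide blocks side by side, each with one vertical bore, 13 mm diameter, ringed in brass. A station is a front and a rear bore facing each other at y = -60, -20, +20 or +60 mm
- front_rail (a point): Middle of the front rail's top, 50 mm above the bench, at x = -55 mm in the nest's frame. Its four bore axes lie at y = -60, -20, +20, +60 mm (nest's frame) from here. The blocks reach from 50 down to 10 mm above the bench. An open bore goes right through, to the bench; a blanked one has a solid black floor 20 mm below the mouth
- rear_rail (a point): Middle of the rear rail's top, as the front rail but at x = +55 mm in the nest's frame. Exactly one station has both its bores open; which one changes every time. Others may have one bore open
- gauge: Pin gauge, 140 mm long, about 0.12 kg, standing point down in the rack's middle hole. Origin: centre of the pin's tip; z from tip to handle (up at the start). Steel pin 8 mm diameter, 62 mm long, with a 3 mm taper at the tip; steel collar 26 mm diameter, z = 62 to 68 mm; round red handle 18 mm diameter, z = 68 to 140 mm
- rack: Blue tool rack fixed to the bench left or right of the nest, 190 mm (x) x 56 (y) x 64 high. Origin: bench level, on the axis of the gauge's hole (its middle). The hole is 20 mm in diameter; parked, the gauge's collar rests on the rack's top, its tip 2 mm above the bench. Screwdriver handles, 19 mm diameter, stand fixed in it at x = -75, -52, +53, +77 mm, tops up to 134 mm above the bench
- tray: Open steel tray fixed to the bench on the other side of the nest from the rack, 140 mm (x) x 100 (y) x 50 high. Origin: centre of its underside. The bridge lies across its rim, roughly along its x axis
- bridge: Hold-down bridge, about 0.28 kg: aluminium bar 154 mm (x) x 28 (y) x 10. Origin: centre of the bar's underside, which is 50 mm above the bench on the tray and again when fully home on the nest, bar along the nest's x either way round. Two 10 mm dowels reach 36 mm below the bar at x = -55 and +55 mm, noses tapered to 5 mm over the last 8 mm; rubber pad 13 mm deep under the middle
- bridge_handle (a point): Centre of the bridge's orange handle, 46 mm above the bridge's origin, above its centre of mass: 96 mm long along the bridge's x, 16 mm wide (y), 18 mm tall, on two 14 mm posts at x = -38 and +38 mm, 27 mm clear above the bar
- flux_bottle: Bystander: small clear plastic bottle, 40 mm diameter, 95 mm tall, blue cap, standing beside the nest. Origin: centre of its underside
- solder_spool: Bystander: spool of solder standing on its flange, 50 mm diameter, 45 mm tall, beside the nest. Origin: centre of its underside
- spray_can: Bystander: white aerosol can with red band and red cap, 66 mm diameter, 190 mm tall, beyond the nest. Origin: centre of its underside
- multimeter: Bystander: grey hand meter lying on its back, 150 x 78 x 36 mm, beyond the nest. Origin: centre of its underside
- heatsink: Bystander: finned aluminium heatsink, 80 x 60 x 35 mm, between the robot and the nest. Origin: centre of its underside
- screwdriver: Bystander: yellow-handled screwdriver lying flat, 180 mm long, between the robot and the nest. Origin: centre of its underside
- parts_bin: Bystander: small open blue plastic bin, 100 x 75 x 50 mm, beyond the tray or rack, on the left. Origin: centre of its underside
Mind the look-alikes: they are no part of the job. There is more than one size of the gauge; the job needs the largest.

How it is judged (in metres and radians):
On the way, in this order (a step that is already met when the one before it is completed fails the run):
1. With the bridge still on its tray, the gauge's pin goes right through an open bore of the front rail (tip less than 18 mm above the bench, gauge upright) (z of gauge in the frame of nest below 0.018 m and x of gauge in the frame of nest between -0.062 and -0.048 m and y of gauge in the frame of nest between -0.067 and 0.067 m and angle between gauge's own z axis and vertical below 0.2 rad and distance of bridge from where it was at the start of the episode below 0.02 m), for 0.1 s.
2. Likewise, the gauge's pin goes right through an open bore of the rear rail (z of gauge in the frame of nest below 0.018 m and x of gauge in the frame of nest between 0.048 and 0.062 m and y of gauge in the frame of nest between -0.067 and 0.067 m and angle between gauge's own z axis and vertical below 0.2 rad and distance of bridge from where it was at the start of the episode below 0.02 m), for 0.1 s.
3. The gauge stands back in its hole in the rack, let go (horizontal distance between gauge and rack below 0.009 m and z of gauge in the frame of rack below 0.009 m and angle between gauge's own z axis and vertical below 0.1 rad and linear speed of gauge below 0.02 m/s and not (contact force between the fingers and gauge above 0.1 N)), for 0.1 s.
At the end, for the whole second after the job is handed in: Bridge fully home on the open station: underside 46 to 53 mm above the bench, level within 0.05 rad, in line with the nest within 0.06 rad, centred between the rails within 5 mm, at rest, released. Gauge upright (0.1 rad) in the rack's hole, collar within 7 mm of the top, at rest, released (all of step 3 and z of bridge in the frame of nest between 0.046 and 0.053 m and angle between bridge's own z axis and vertical below 0.05 rad and angle between the x axis of bridge and the x axis of nest, either way round below 0.06 rad and x of bridge in the frame of nest between -0.005 and 0.005 m and y of bridge in the frame of nest between -0.067 and 0.067 m and linear speed of bridge below 0.02 m/s and not (contact force between the fingers and bridge above 0.1 N)); the robot touches nothing.
It fails at once if The bridge is tipped by more than 20 degrees (angle between bridge's own z axis and vertical above 0.35 rad).
It fails at once if The bridge is dropped (falls freely faster than 0.45 m/s) (linear speed of bridge above 0.45 m/s and not (contact force between the fingers and bridge above 0.1 N)).
It fails at once if One of the other loose things on the bench is moved by more than 25 mm (distance of any of flux_bottle, solder_spool, spray_can, multimeter, heatsink, screwdriver, parts_bin from where it was at the start of the episode above 0.025 m).
It also fails if it takes over 72 s, if anything falls off the work surface, if the arm or the gripper's body presses on something with over 40 N, if the wrist force passes 120 N, or if a joint passes its speed limit or range.

ROBOT

A 6-joint arm with a two-finger parallel gripper is mounted at the origin on the work surface. World frame = base frame: x ahead of the robot, y to its left, z up, the work surface at z = 0. Lengths are in mm, angles in rad, forces in N, time in s.
With the tool pointing down it reaches from about 350 to 775 mm from the base axis. Payload 7.3 kg.
Tool frame: the origin (TCP) lies at the centre of the arm's flange, where the gripper is bolted on; the fingertips stand 178 mm ahead of it and the grasp point (between the pads) lies 159 mm ahead of it; z points along the fingers, y is the direction in which the jaws open and shut (so a half turn about z gives the same grasp; the last joint's range is limited). The gripper opens to 92 mm and grips with 3 to 60 N. Pads are 19 mm wide; open, the fingers measure 130 mm over their backs; the gripper's body (75 mm by 190 mm) begins 47 mm behind the grasp point.
Start: joints at [-1.309, 0.342, 1.524, -0, 1.275, -0.146], TCP at [208.229, -481.942, 404.741] pointing down, gripper open.
Joint ranges: [-2.53, 2.53], [-0.77, 2.02], [0.04, 2.7], [-1, 4.14], [0.28, 2.66], [-3.11, 3.11]. Speed limits (rad/s): [2.57, 2.57, 3.14, 3.14, 3.14, 3.14].

INTERFACE

Orientations are given as [roll, pitch, yaw] about the fixed x, y, z axes, in that order (R = Rz(yaw) Ry(pitch) Rx(roll)).
In Python, from plant import status, viewer, ticket gives the robot as it stands.
- The arm moves only by the tool play_rows, never from a script. Its argument "commands" is a list of rows, each an object with "offset": the shift along the tool's x, y, z in m, a list of three; "twist": the turn about the tool's z in degrees. A call has 1 to 5 rows; each row shifts and turns the commanded pose from where the row before left it, along the tool's axes as they then stand; what a row does not reach is not made up. A row lasts 1/10 s, in which the tool goes at most 50 mm and 8.59 degrees, less where a joint would pass 70% of its speed; a pose out of reach is approached as far as the arm can. A call with a gripper value outside its range is refused whole. "jaw" is the closure in counts, from 0 (fully open) to 255 (shut), set as the call begins (left out, the last holds). The fingers move at their own pace and stop on an object; the grip force is fixed at half the most. Time passes only in rows, so rows that do not move let the fingers close. It gives the time, the measured TCP pose, the force and the opening at its end, in the units of the state.
- status.get_obs(): the state, without advancing time (a new reading comes with each control period).
- viewer.capture(name): name is "side" or "top"; returns the picture (384x512x3 uint8, red, green, blue); there is no depth.
- viewer.camera_params(name): a dict with "fov_y" (degrees; the focal length in pixels is half the picture's height over the tangent of half this angle, whatever the lens; pixels are square), "cx", "cy" (the principal point, pixels), "rvec" (rotation vector, rad) and "tvec" (3), from world to camera coordinates, as OpenCV has them. Camera axes: x right, y down, z forward; pixel columns grow to the right and rows downward; lengths in mm; the calibration is good to about 2 mm. A picture is of the moment at which its call begins. camera_params takes no time and is no camera call.
- ticket.close_job(): hands the job in, once; it reports no verdict.
The state is a dict: "time": time; "joint_positions": joint angles; "dq": joint speeds; "tau": joint torques, N m; "tool_pos": TCP position; "tcp_rot": TCP orientation; "contact_force": force on the tool from outside, world axes, zero at the start; "moment": the same for the moment, N m; "grip_width": finger opening in mm.
Only numpy, scipy, OpenCV 4.12 (cv2) and the standard library are available. Lean on these libraries where they do the work, as an engineer would, in place of code of your own. Each camera call takes 0.05 s, during which the arm holds its last target.

## Working session

There is one attempt and no reset: what is moved stays moved. The work goes in short steps, Python scripts to look and compute and a tool call to move; the robot and the scene stay as the last step left them, time stands still between calls to the robot, and variables do not carry over. Pictures are saved under pics/ and viewed, and the job is handed in when it is done.

Besides the shell and the picture viewer there is one more tool, called after "Call:" as name(argument=value, ...), one argument or row to a line, values as JSON. play_rows: Moves the arm, as the interface text tells. Its arguments: {"type":"object","properties":{"commands":{"type":"array"},"jaw":{"type":"number"}},"required":["commands"]}

```bash
ls; mkdir -p pics
python3 - <<'E'
from plant import status, viewer, ticket
import cv2
print(status.get_obs())
for n in("side","top"):
    p=viewer.camera_params(n);print(n,p)
    im=viewer.capture(n);cv2.imwrite(f"pics/{n}0.png",im[:,:,::-1])
E
```

```text
pics
{'time': 0.0, 'joint_positions': array([-1.30900066e+00,  3.42733031e-01,  1.52498958e+00,  1.78908751e-05,
        1.27540206e+00, -1.46001903e-01]), 'dq': array([-3.89391186e-04,  5.71243119e-04, -5.03038904e-04, -5.53269419e-04,
        9.30877774e-04, -5.87659198e-05]), 'tau': array([ 8.06163916e-04, -4.31237125e+01, -2.44215292e+01,  7.19665736e-02,
        5.59730467e-02, -1.35952723e-04]), 'tool_pos': array([ 208.19782946, -481.81614335,  404.04898129]), 'tcp_rot': array([-3.14007942e+00, -2.39809864e-04,  4.07792169e-01]), 'contact_force': array([-0.61867126, -0.34253927, -0.54039522]), 'moment': array([ 0.02127741,  0.00682854, -0.02475627]), 'grip_width': 91.69936519685307}
side {'fov_y': 50.523965489985486, 'cx': 254.21593415540167, 'cy': 184.79337097269854, 'rvec': array([ 0.09634234, -2.73707411,  1.42971291]), 'tvec': array([541.56114064,  83.81815807, 976.06281315])}
top {'fov_y': 57.840951006844435, 'cx': 252.55504323402846, 'cy': 192.73501436918116, 'rvec': array([ 2.1296795 , -2.14759669,  0.18092406]), 'tvec': array([ 11.1049457 , 568.82039195, 780.12402725])}
```

View pics/side0.png

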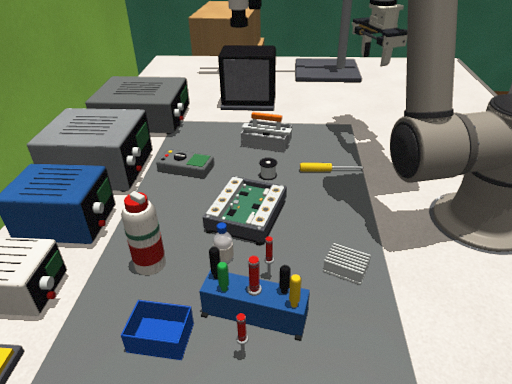

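View pics/top0.png

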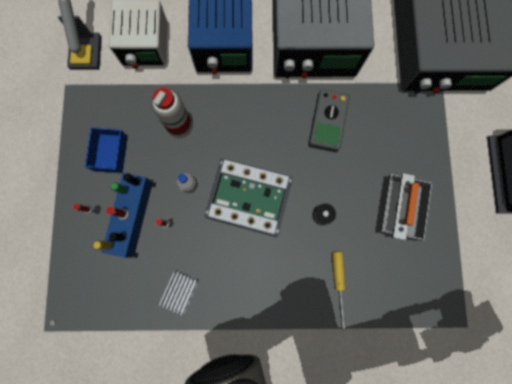

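Run:
```python
import cv2
t=cv2.imread("pics/top0.png");s=cv2.imread("pics/side0.png")
c=lambda im,x,y,w,h,k,n:cv2.imwrite(f"pics/{n}.png",cv2.resize(im[y:y+h,x:x+w],None,fx=k,fy=k,interpolation=cv2.INTER_CUBIC))
c(t,60,130,240,130,3.3,"tA");c(t,300,160,150,100,5,"tB");c(s,180,160,140,190,3,"sA");c(s,180,100,130,140,4,"sB")
```

```text
(no output)
```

View pics/tA.png

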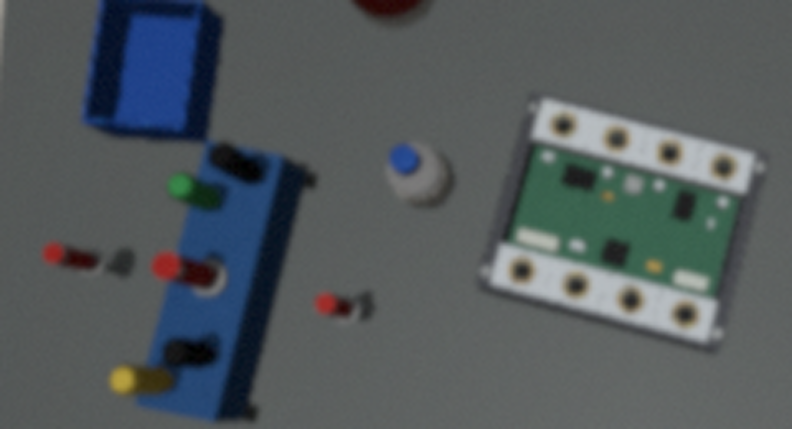

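View pics/tB.png

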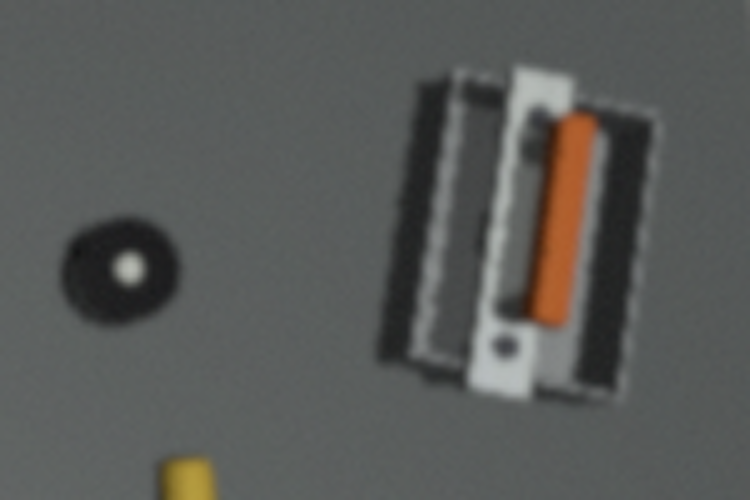

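View pics/sA.png

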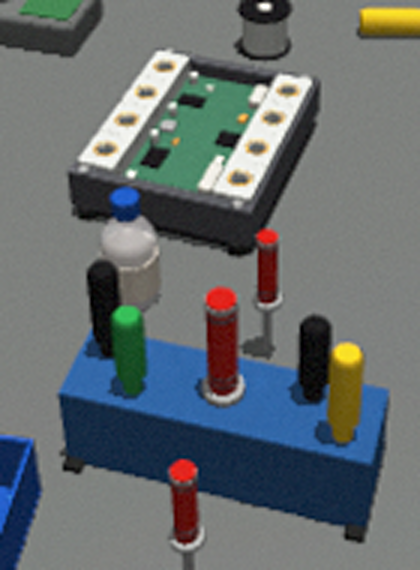

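View pics/sB.png

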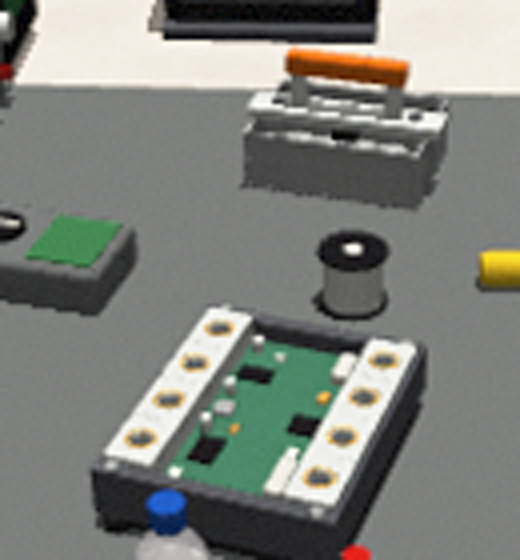

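```bash
cat > h.py <<'E'
import numpy as np,cv2
from plant import status,viewer
P={}
for n in("side","top"):
    p=viewer.camera_params(n);f=192/np.tan(np.radians(p["fov_y"]/2))
    R=cv2.Rodrigues(p["rvec"])[0]
    P[n]=(np.array([[f,0,p["cx"]],[0,f,p["cy"]],[0,0,1]]),R,p["tvec"])
def ray(n,uv):
    K,R,t=P[n];d=R.T@np.linalg.solve(K,[uv[0],uv[1],1]);return -R.T@t,d
def plane(n,uv,z):
    c,d=ray(n,uv);return c+d*(z-c[2])/d[2]
def proj(n,X):
    K,R,t=P[n];x=K@(R@np.asarray(X,float)+t);return x[:2]/x[2]
def tri(a,b):
    A=np.zeros((3,3));B=np.zeros(3)
    L=[ray("side",a),ray("top",b)]
    for c,d in L:
        d=d/np.linalg.norm(d);M=np.eye(3)-np.outer(d,d);A+=M;B+=M@c
    X=np.linalg.solve(A,B)
    return X,[np.linalg.norm(proj(n,X)-q) for n,q in(("side",a),("top",b))]
def dark(im,uv,r=4,m=None):
    u,v=np.round(uv).astype(int);g=im[v-r:v+r+1,u-r:u+r+1].astype(float).min(2)
    w=np.clip(np.percentile(g,85)*.85-g,0,None)
    y,x=np.mgrid[v-r:v+r+1,u-r:u+r+1]
    return np.array([(w*x).sum(),(w*y).sum()])/w.sum()
E
python3 - <<'E'
from h import *
t=cv2.imread("pics/top0.png");s=cv2.imread("pics/side0.png")
tp=[(60+u/3.3,130+v/3.3) for u,v in [(685,314),(630,300),(576,285),(522,270),(723,166),(669,153),(616,138),(563,124)]]
sp=[(180+u/4,100+v/4) for u,v in [(385,360),(364,397),(343,437),(320,477),(219,328),(195,362),(170,400),(141,438)]]
def ref(im,p):
    for _ in range(4): q=dark(im,p);p=q
    return p
N=np.array([[x,y] for x in(-55,55) for y in(-60,-20,20,60)])
def rigid(N,W):
    n0,w0=N.mean(0),W.mean(0);H=(N-n0).T@(W-w0);a=np.arctan2(H[0,1]-H[1,0],H[0,0]+H[1,1])
    R=np.array([[np.cos(a),-np.sin(a)],[np.sin(a),np.cos(a)]]);return a,w0-R@n0,(W-(N@R.T+w0-R@n0))
T=[ref(t,p) for p in tp];S=[ref(s,p) for p in sp]
for n,q in(("top",T),("side",S)):
    W=np.array([plane(n,p,50)[:2] for p in q]);a,o,r=rigid(N,W);print(n,a,o,np.round(r,1).tolist(), np.round(np.array(q),1).tolist())
X=[tri(a,b) for a,b in zip(S,T)]
print(np.round([np.r_[x,e] for x,e in X],1))
a,o,r=rigid(N,np.array([x[:2] for x,_ in X]));print(a,o,r.round(1).tolist())
# gauge red
for n,im in(("side",s),("top",t)):
    b,g,r=[im[:,:,i].astype(int) for i in range(3)]
    m=((r>70)&(r>2.2*g)&(r>2.2*b)).astype(np.uint8)
    k,l,st,c=cv2.connectedComponentsWithStats(m)
    for i in range(1,k):
        if st[i,4]>15: print(n,"red",st[i],c[i].round(1))
    h=cv2.cvtColor(im,cv2.COLOR_BGR2HSV);m=((h[:,:,0]>5)&(h[:,:,0]<16)&(h[:,:,1]>150)&(h[:,:,2]>120)).astype(np.uint8)
    k,l,st,c=cv2.connectedComponentsWithStats(m)
    for i in range(1,k):
        if st[i,4]>40:
            print(n,"org",st[i],c[i].round(1)); cs,_=cv2.findContours((l==i).astype(np.uint8),0,1);print(cv2.minAreaRect(cs[0]))
E
```

```text
top -0.26928089326837945 [560.96474959  16.00954413] [[0.1, -0.0], [-0.1, -0.1], [-0.1, 0.1], [0.1, 0.0], [-0.0, -0.1], [0.0, 0.2], [0.1, -0.1], [-0.0, 0.0]] [[267.2, 224.9], [250.7, 220.5], [234.1, 216.1], [217.7, 211.7], [278.8, 180.3], [262.5, 176.0], [246.5, 171.7], [230.3, 167.6]]
side -0.27084946783273856 [560.30592555  17.17926232] [[0.1, 0.1], [0.2, -0.6], [0.2, -0.2], [0.6, -0.7], [-1.3, 1.4], [0.4, 0.1], [-0.3, 0.0], [0.1, -0.0]] [[275.7, 189.9], [270.6, 199.0], [265.2, 208.9], [259.3, 219.1], [235.0, 182.2], [228.2, 190.6], [222.0, 199.8], [214.8, 209.6]]
[[ 4.918e+02 -2.720e+01  4.910e+01  1.000e-01  2.000e-01]
 [ 5.024e+02  1.120e+01  4.950e+01  1.000e-01  1.000e-01]
 [ 5.131e+02  5.010e+01  4.930e+01  1.000e-01  1.000e-01]
 [ 5.240e+02  8.860e+01  4.970e+01  0.000e+00  0.000e+00]
 [ 5.973e+02 -5.670e+01  4.830e+01  4.000e-01  4.000e-01]
 [ 6.087e+02 -1.770e+01  4.930e+01  1.000e-01  1.000e-01]
 [ 6.191e+02  2.050e+01  4.920e+01  2.000e-01  2.000e-01]
 [ 6.299e+02  5.930e+01  4.930e+01  1.000e-01  1.000e-01]]
-0.27078488524470284 [560.77267616  15.99819149] [[0.0, -0.1],
[... 326 characters left out ...]
[266 243   6  16  82] [268.5 250.5]
side red [249 256  10   8  62] [253.3 259.2]
side red [249 267  10  25 188] [253.7 277.3]
side red [ 47 291   8   8  54] [ 50.6 294.7]
side red [237 313   8   8  51] [240.6 316.3]
side red [237 322   9  15  96] [241.2 329.6]
side org [252 113  30   5  76] [266.7 115. ]
((266.5, 115.0), (29.264358520507812, 2.5399253368377686), 6.34019136428833)
top red [153  88  20  20 180] [165.   97.1]
top red [ 74 204   5   5  23] [ 76.  206.2]
top red [106 207   9   7  47] [110. 210.]
top red [156 220   6   5  24] [158.7 221.9]
top org [407 183  12  42 250] [412.1 203.4]
((412.1687316894531, 203.37530517578125), (6.081958293914795, 41.73311233520508), 8.53076457977295)
```

Run:
```python
from h import *
t=cv2.imread("pics/top0.png");s=cv2.imread("pics/side0.png")
print("cap",tri((253.3,259.2),(110,210)),plane("side",(253.3,259.2),142),plane("top",(110,210),142))
hs=cv2.cvtColor(s,cv2.COLOR_BGR2HSV);
def comp(im,m,box):
    x,y,w,h=box;z=np.zeros(im.shape[:2],np.uint8);z[y:y+h,x:x+w]=m[y:y+h,x:x+w];return z
# bar: bright, unsaturated in top
g=t.min(2);m=(g>125).astype(np.uint8);z=comp(t,m,(375,165,65,85))
k,l,st,c=cv2.connectedComponentsWithStats(z);
for i in range(1,k):
    if st[i,4]>20: print(st[i],c[i])
for n,q in(("tB",None),):pass
# orange handle top: ray to z=105
h=cv2.cvtColor(t,cv2.COLOR_BGR2HSV);m=((h[:,:,0]>3)&(h[:,:,0]<18)&(h[:,:,1]>130)).astype(np.uint8);z=comp(t,m,(375,165,65,85))
cs,_=cv2.findContours(z,0,1);cc=max(cs,key=cv2.contourArea);r=cv2.minAreaRect(cc);b=cv2.boxPoints(r);print("handle",r);print([plane("top",p,105).round(1) for p in b])
p=[(300+u/5,160+v/5) for u,v in[(514,66),(574,77),(530,402),(470,390),(541,115),(506,346)]]
print("bar corners NW NE SE SW, dowel tops",[plane("top",q,60)[:2].round(1).tolist() for q in p])
x=lambda im,x,y,w,h,k,n:cv2.imwrite(f"pics/{n}.png",cv2.resize(im[y:y+h,x:x+w],None,fx=k,fy=k,interpolation=cv2.INTER_CUBIC))
x(s,235,105,64,50,12,"sC")
x(t,90,195,50,40,14,"tC")
```

```text
cap (array([518.7625958 , 304.10549132, 140.88385863]), [np.float64(0.3011719148975753), np.float64(0.24412145769026863)]) [518.14183828 305.27290672 142.        ] [519.14231536 303.66881785 142.        ]
[394 174  21  66 433] [403.09468822 211.65819861]
handle ((411.2370910644531, 202.8878173828125), (8.467750549316406, 42.717037200927734), 8.365885734558105)
[array([ 488.8, -322.9,  105. ]), array([ 582.6, -344.3,  105. ]), array([ 579.7, -362.7,  105. ]), array([ 486., -341.,  105.])]
bar corners NW NE SE SW, dowel tops [[610.7, -349.5], [605.2, -377.5], [453.1, -344.4], [458.8, -317.2], [587.0, -360.4], [478.8, -335.4]]
```

View pics/sC.png

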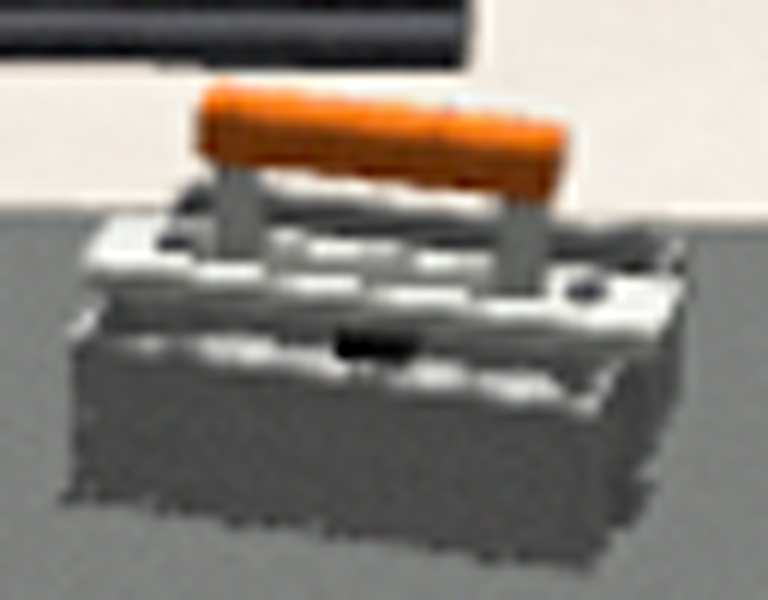

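View pics/tC.png

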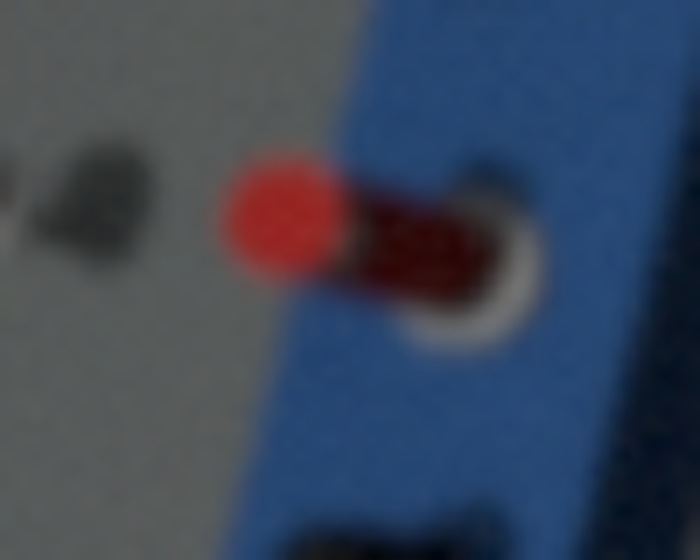

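Run:
```python
from h import *
print("collar",plane("top",(123.2,213.2),70))
print("smallA",tri((268.5,238.4),(158.7,221.9))); print("smallB",tri((240.6,316.3),(76,206.2)))
print("spray cap", plane("top",(161,97),190), plane("top",(180,126),5), "bottle cap",plane("top",(183,178),95))
# rack top corners from tA crop: left-top (205,140)?, right top (283,157), bottom-left(138,405), bottom right(218,420)
for q in[(205,140),(283,157),(138,405),(218,420)]: print(plane("top",(60+q[0]/3.3,130+q[1]/3.3),64).round(1))
print("spool",plane("top",(324,214),45))
```

```text
collar [520.01249046 302.37357731  70.        ]
smallA (array([496.90802632, 211.49319222, 104.79796229]), [np.float64(0.15858399747392488), np.float64(0.14019934506697704)])
smallB (array([531.97242726, 393.24854563, 105.36259704]), [np.float64(0.28842627426644607), np.float64(0.2056797692946012)])
spray cap [745.7551886  193.26346996 190.        ] [751.68028892 191.68448535   5.        ] bottle cap [595.77631653 162.91976248  95.        ]
[616.8 312.1  64. ]
[604.  256.2  64. ]
[431.4 348.2  64. ]
[420.8 293.   64. ]
spool [ 516.90102207 -161.96567036   45.        ]
```

```bash
cat >> h.py <<'E'
from scipy.spatial.transform import Rotation as Ro
def plan(pts,yaw=None,step=.045,src=None):
    """pts: list of TCP xyz mm waypoints; rows printed in m/deg, tool axes at row start"""
    o=status.get_obs();p=np.array(o["tool_pos"]) if src is None else np.array(src,float);y=o["tcp_rot"][2]
    segs=[];
    q=p
    for w in pts:
        w=np.array(w,float);n=max(1,int(np.ceil(np.linalg.norm(w-q)/step/1000)));segs+=[(w-q)/n]*n;q=w
    dy=0
    if yaw is not None: dy=(yaw-y+np.pi)%(2*np.pi)-np.pi
    nt=int(np.ceil(abs(np.degrees(dy))/8.5))
    n=max(len(segs),nt);segs+= [np.zeros(3)]*(n-len(segs))
    dd=np.round(np.degrees(dy)/nt,2) if nt else 0
    for i,s in enumerate(segs):
        R=Ro.from_euler("xyz",[np.pi,0,y]).as_matrix();t=-dd if i<nt else 0
        a=np.round(R.T@s/1000,4);print('{"offset":[%g,%g,%g],"twist":%g},'%(*a,t)+("\n" if i%5==4 else ""));y+=np.radians(-t)
    print("rows",n)
E
python3 - <<'E'
from h import *
plan([(400,-330,390),(500,-30,370),(519,303.5,370)],2.947,.046)
E
```

```text
{"offset":[0.0394,-0.0106,0.0024],"twist":-8.08},
{"offset":[0.0405,-0.0049,0.0024],"twist":-8.08},
{"offset":[0.0408,0.0008,0.0024],"twist":-8.08},
{"offset":[0.0402,0.0065,0.0024],"twist":-8.08},
{"offset":[0.0389,0.0121,0.0024],"twist":-8.08},

{"offset":[0.0368,0.0175,0.0024],"twist":-8.08},
{"offset":[0.0452,0.0002,0.0029],"twist":-8.08},
{"offset":[0.0447,0.0066,0.0029],"twist":-8.08},
{"offset":[0.0433,0.0128,0.0029],"twist":-8.08},
{"offset":[0.0411,0.0187,0.0029],"twist":-8.08},

{"offset":[0.0381,0.0243,0.0029],"twist":-8.08},
{"offset":[0.0343,0.0294,0.0029],"twist":-8.08},
{"offset":[0.0298,0.034,0.0029],"twist":-8.08},
{"offset":[0.0312,0.0278,0],"twist":-8.08},
{"offset":[0.027,0.0319,0],"twist":-8.08},

{"offset":[0.0222,0.0353,0],"twist":-8.08},
{"offset":[0.017,0.0381,0],"twist":-8.08},
{"offset":[0.0115,0.0401,0],"twist":-8.08},
{"offset":[0.0058,0.0414,0],"twist":0},
{"offset":[0.0058,0.0414,0],"twist":0},

{"offset":[0.0058,0.0414,0],"twist":0},
rows 21
```

Call:
play_rows(
  commands=[
    {"offset":[0.039,-0.011,0.002],"twist":-8},
    {"offset":[0.04,-0.005,0.002],"twist":-8},
    {"offset":[0.041,0.001,0.002],"twist":-8},
    {"offset":[0.04,0.006,0.002],"twist":-8},
    {"offset":[0.039,0.012,0.002],"twist":-8},
  ],
  jaw=100,
)

```text
time: 0.6
tool_pos: [368.1, -354.2, 394.4]
tcp_rot: [-3.141, -0.0, 1.111]
contact_force: [0.3, 0.2, -0.1]
grip_width: 57.7
```

Call:
play_rows(
  commands=[
    {"offset":[0.037,0.017,0.002],"twist":-8},
    {"offset":[0.045,0,0.003],"twist":-8},
    {"offset":[0.045,0.007,0.003],"twist":-8},
    {"offset":[0.043,0.013,0.003],"twist":-8},
    {"offset":[0.041,0.019,0.003],"twist":-8},
  ],
)

```text
time: 1.1
tool_pos: [458.7, -157.6, 380.3]
tcp_rot: [-3.141, -0.0, 1.81]
contact_force: [0.3, -0.3, -0.3]
grip_width: 55.6
```

Call:
play_rows(
  commands=[
    {"offset":[0.038,0.024,0.003],"twist":-8},
    {"offset":[0.034,0.029,0.003],"twist":-8},
    {"offset":[0.03,0.034,0.003],"twist":-8},
    {"offset":[0.031,0.028,0],"twist":-8},
    {"offset":[0.027,0.032,0],"twist":-8},
  ],
)

```text
time: 1.6
tool_pos: [509.3, 53.3, 371.2]
tcp_rot: [-3.141, -0.001, 2.508]
contact_force: [1.4, -0.7, 0.7]
grip_width: 55.8
```

Call:
play_rows(
  commands=[
    {"offset":[0.022,0.035,0],"twist":-8},
    {"offset":[0.017,0.038,0],"twist":-8},
    {"offset":[0.011,0.04,0],"twist":-8},
    {"offset":[0,0,0],"twist":0},
  ],
)

```text
time: 2.0
tool_pos: [519.3, 179.6, 371.2]
tcp_rot: [3.14, -0.001, 2.929]
contact_force: [0.0, -0.6, 0.2]
grip_width: 55.9
```

Run:
```python
from h import *
plan([(519,303.5,370)],2.947,.046)
```

```text
{"offset":[0.0088,0.0403,0.0004],"twist":-1.02},
{"offset":[0.0081,0.0405,0.0004],"twist":0},
{"offset":[0.0081,0.0405,0.0004],"twist":0},
rows 3
```

Call:
play_rows(
  commands=[
    {"offset":[0.009,0.04,0],"twist":-1},
    {"offset":[0.008,0.041,0],"twist":0},
    {"offset":[0.008,0.041,0],"twist":0},
    {"offset":[0,0,0],"twist":0},
  ],
)

```text
time: 2.4
tool_pos: [519.9, 303.5, 371.0]
tcp_rot: [3.141, -0.001, 2.941]
contact_force: [0.3, -0.6, -0.3]
grip_width: 55.7
```

Run:
```python
from h import *
print(status.get_obs()["tcp_rot"])
plan([(519,303.5,279)],2.947,.035)
for n in("side","top"):
    im=viewer.capture(n);cv2.imwrite(f"pics/{n}1.png",im[:,:,::-1])
```

```text
[ 3.14064582e+00 -8.07344786e-04  2.94138712e+00]
{"offset":[0.0003,-0.0001,0.0307],"twist":-0.32},
{"offset":[0.0003,-0.0001,0.0307],"twist":0},
{"offset":[0.0003,-0.0001,0.0307],"twist":0},
rows 3
```

View pics/side1.png

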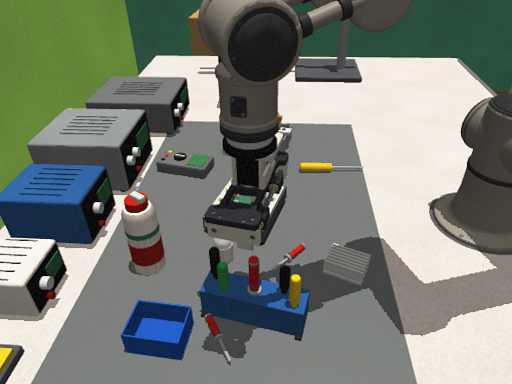

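View pics/top1.png

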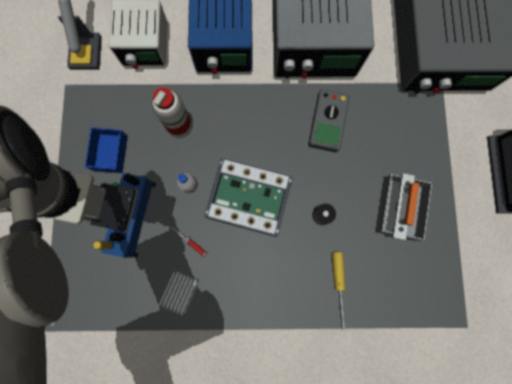

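Call:
play_rows(
  commands=[
    {"offset":[0.001,0,0.031],"twist":0},
    {"offset":[0,0,0.031],"twist":0},
    {"offset":[0,0,0.03],"twist":0},
    {"offset":[0,0,0],"twist":0},
  ],
)

```text
time: 2.9
tool_pos: [518.6, 298.0, 275.7]
tcp_rot: [-3.136, -0.007, 2.936]
contact_force: [-0.2, 0.5, -0.1]
grip_width: 55.8
```

Call:
play_rows(
  commands=[
    {"offset":[0,0,0],"twist":0},
    {"offset":[0,0,0],"twist":0},
    {"offset":[0,0,0],"twist":0},
    {"offset":[0,0,0],"twist":0},
  ],
  jaw=255,
)

```text
time: 3.3
tool_pos: [519.7, 300.3, 281.0]
tcp_rot: [3.14, 0.002, 2.938]
contact_force: [0.1, 0.4, 0.2]
grip_width: 28.3
```

Call:
play_rows(
  commands=[
    {"offset":[0,0,0],"twist":0},
    {"offset":[0,0,0],"twist":0},
    {"offset":[0,0,0],"twist":0},
  ],
)

```text
time: 3.6
tool_pos: [519.6, 300.3, 280.3]
tcp_rot: [3.141, 0.001, 2.939]
contact_force: [-0.6, -0.8, 4.5]
grip_width: 17.1
```

Run:
```python
from h import *
for i in range(3):
    o=status.get_obs();print(o["tool_pos"],o["tcp_rot"],o["dq"].round(3),o["joint_positions"].round(4))
```

```text
[519.59663867 300.31335003 280.34195524] [3.14119969e+00 9.79840850e-04 2.93866209e+00] [ 0.002  0.001 -0.    -0.001 -0.001  0.002] [ 3.965e-01  5.946e-01  1.473e+00 -3.000e-04  1.073e+00 -9.713e-01]
[519.59663867 300.31335003 280.34195524] [3.14119969e+00 9.79840850e-04 2.93866209e+00] [ 0.002  0.001 -0.    -0.001 -0.001  0.002] [ 3.965e-01  5.946e-01  1.473e+00 -3.000e-04  1.073e+00 -9.713e-01]
[519.59663867 300.31335003 280.34195524] [3.14119969e+00 9.79840850e-04 2.93866209e+00] [ 0.002  0.001 -0.    -0.001 -0.001  0.002] [ 3.965e-01  5.946e-01  1.473e+00 -3.000e-04  1.073e+00 -9.713e-01]
```

Call:
play_rows(
  commands=[
    {"offset":[0,0,-0.02],"twist":0},
    {"offset":[0,0,-0.045],"twist":0},
    {"offset":[0,0,-0.045],"twist":0},
    {"offset":[0,0,0],"twist":0},
    {"offset":[0,0,0],"twist":0},
  ],
)

```text
time: 4.1
tool_pos: [519.3, 300.3, 390.2]
tcp_rot: [3.141, 0.001, 2.939]
contact_force: [-0.5, 0.4, -2.1]
grip_width: 17.5
```

Run:
```python
from h import *
o=status.get_obs();print(o["tool_pos"],o["tcp_rot"],o["grip_width"],o["contact_force"])
plan([(524,88.6,391)],2.939,.046)
```

```text
[519.33596287 300.28953145 390.22312884] [3.14084455e+00 1.25373179e-03 2.93864425e+00] 17.523813409265365 [-0.46198869  0.40354074 -2.08167317]
{"offset":[-0.0094,-0.0413,-0.0002],"twist":-0.02},
{"offset":[-0.0094,-0.0413,-0.0002],"twist":0},
{"offset":[-0.0094,-0.0413,-0.0002],"twist":0},
{"offset":[-0.0094,-0.0413,-0.0002],"twist":0},
{"offset":[-0.0094,-0.0413,-0.0002],"twist":0},

rows 5
```

Call:
play_rows(
  commands=[
    {"offset":[-0.009,-0.041,0],"twist":0},
    {"offset":[-0.009,-0.041,0],"twist":0},
    {"offset":[-0.01,-0.041,0],"twist":0},
    {"offset":[-0.009,-0.041,0],"twist":0},
    {"offset":[-0.01,-0.042,0],"twist":0},
  ],
)

```text
time: 4.6
tool_pos: [523.3, 87.5, 387.5]
tcp_rot: [-3.141, -0.004, 2.939]
contact_force: [1.3, -0.6, -0.7]
grip_width: 17.3
```

Call:
play_rows(
  commands=[
    {"offset":[0,0,0.025],"twist":0},
    {"offset":[0,0,0.025],"twist":0},
    {"offset":[0,0,0],"twist":0},
    {"offset":[0,0,0],"twist":0},
  ],
)

```text
time: 5.0
tool_pos: [523.8, 89.1, 338.7]
tcp_rot: [-3.141, -0.003, 2.939]
contact_force: [0.1, -0.5, -1.5]
grip_width: 17.5
```

Run:
```python
from h import *
o=status.get_obs();print(o["tool_pos"],o["tcp_rot"],o["grip_width"],o["contact_force"])
for n in("side","top"):
    im=viewer.capture(n)[:,:,::-1];cv2.imwrite(f"pics/{n}2.png",im)
    print(n,proj(n,(524,88.6,60)))
    u,v=proj(n,(524,88.6,80)).astype(int)
    cv2.imwrite(f"pics/{n}2c.png",cv2.resize(im[v-50:v+50,u-60:u+60],None,fx=6,fy=6,interpolation=cv2.INTER_CUBIC));print(u-60,v-50)
```

```text
[523.79605054  89.09375092 338.65523286] [-3.14077046e+00 -3.10311491e-03  2.93868382e+00] 17.492287469157887 [ 0.05510298 -0.50344753 -1.50494042]
side [259.24235979 215.58165454]
199 158
top [217.26968695 211.17799796]
156 160
```

View pics/side2c.png

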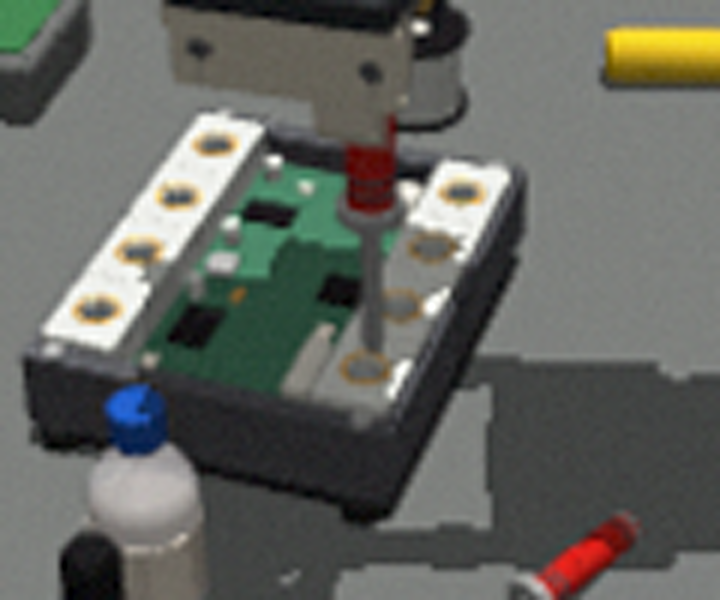

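View pics/top2c.png

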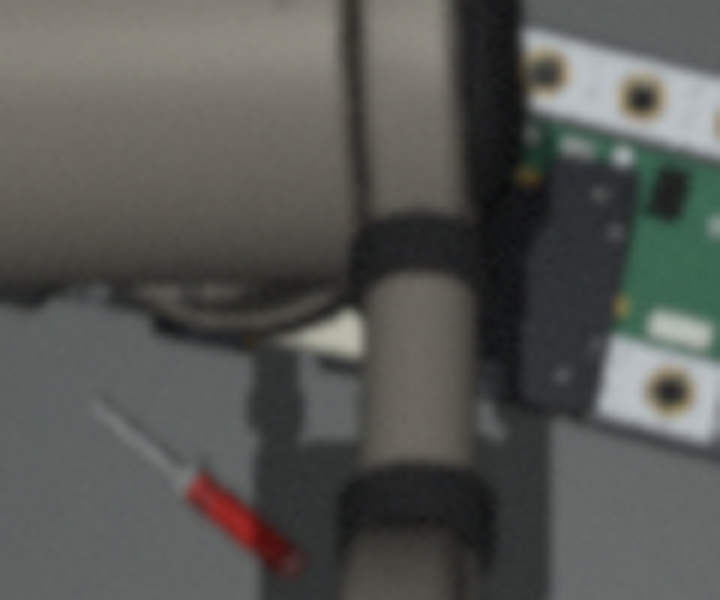

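Run:
```python
from h import *
for uv,z in(((373,350),60.4),((370,222),60.4+61),((370,212),60.4+65),((371,180),60.4+80)):
    q=((uv[0]+.5)/6-.5+199,(uv[1]+.5)/6-.5+158);print(q,plane("side",q,z), proj("side",(523.8,89.1,z)))
im=cv2.imread("pics/side2.png")
g=im.min(2)
for v in(198,202,206,210,213,214,215,216,217,218): print(v,g[v,252:272])
```

```text
(260.75, 215.91666666666666) [520.52510648  90.07182209  60.4       ] [259.3144222  215.58711207]
(260.25, 194.58333333333334) [520.90740069  92.96086512 121.4       ] [259.02598582 193.47805431]
(260.25, 192.91666666666666) [520.90923557  92.40760381 125.4       ] [259.00626645 191.96653687]
(260.4166666666667, 187.58333333333334) [520.32345011  93.90249907 140.4       ] [258.93138913 186.22708376]
198 [ 63  77  77  79  79  79  75  67  70  69  74  69  93 132 123  91  93  96
  98  96]
202 [ 44  44  40  38  42  39  38  59  73  70  86 130 133 127 130 127 131 125
 121 122]
206 [ 27   7  17  17  13  16  23  52  72  70  79 101 104  99  99  95 123 130
 125 123]
210 [ 38  38  40  41  39  63  99  93  67  68  67  68  87  86  83  65  65 121
 182 158]
213 [145 139  97  57 111 136 124  88  71  70  80 120 132 133 133 135 134 126
  98  83]
214 [127 120  54  81 130 135 126  86  68  70  79 119 128 128 127 124 130 114
  78  88]
215 [126 118  86 111 132 133 125 101  66  66  85 129 127 131 131 131 122  89
  60  73]
216 [127 117 104 130 134 126 100  88  70  63  91 132 129 130 130 131 112  70
  77  54]
217 [123 112 115 134 105  74  79  93  95  86  75 114 131 126 127 119  85  59
  80  40]
218 [116 111 132 119  75  99  91  99  96  98  92  85 105 160 224 175  66  81
  53  32]
```

Call:
play_rows(
  commands=[
    {"offset":[-0.003,0,0],"twist":0},
    {"offset":[0,0,0.01],"twist":0},
    {"offset":[0,0,0.01],"twist":0},
    {"offset":[0,0,0],"twist":0},
  ],
)

```text
time: 5.5
tool_pos: [526.3, 88.5, 317.9]
tcp_rot: [-3.141, -0.003, 2.939]
contact_force: [-0.5, 0.6, -1.6]
grip_width: 17.5
```

Call:
play_rows(
  commands=[
    {"offset":[0,0,0.006],"twist":0},
    {"offset":[0,0,0.006],"twist":0},
    {"offset":[0,0,0],"twist":0},
  ],
)

```text
time: 5.8
tool_pos: [527.2, 88.4, 308.1]
tcp_rot: [3.141, 0.001, 2.938]
contact_force: [-1.1, 0.8, 4.0]
grip_width: 17.7
```

Call:
play_rows(
  commands=[
    {"offset":[0,0,0.003],"twist":0},
    {"offset":[0,0,0],"twist":0},
  ],
)

```text
time: 6.0
tool_pos: [527.8, 88.4, 307.5]
tcp_rot: [3.141, 0.006, 2.939]
contact_force: [-2.4, -0.1, 18.4]
grip_width: 17.7
```

Call:
play_rows(
  commands=[
    {"offset":[0,0,-0.015],"twist":0},
    {"offset":[0,0,-0.02],"twist":0},
    {"offset":[0.003,-0.04,0],"twist":0},
    {"offset":[0,0,0],"twist":0},
    {"offset":[0,0,0],"twist":0},
  ],
)

```text
time: 6.5
tool_pos: [515.8, 49.3, 339.6]
tcp_rot: [3.141, -0.0, 2.937]
contact_force: [0.0, 0.0, -1.8]
grip_width: 17.5
```

```bash
cat > look.py <<'E'
from h import *
import sys
n=sys.argv[1];st=[float(x) for x in sys.argv[2:4]]
a=-.270;c,s=np.cos(a),np.sin(a);B=np.array([560.9+c*st[0]-s*st[1],16+s*st[0]+c*st[1]])
o=status.get_obs();print(o["tool_pos"],o["tcp_rot"],o["grip_width"],o["contact_force"]);print("bore",B)
im=viewer.capture("side")[:,:,::-1];cv2.imwrite(f"pics/side{n}.png",im)
pm=proj("side",(*B,50));u,v=pm.astype(int);print("bore px",pm)
cv2.imwrite(f"pics/side{n}c.png",cv2.resize(im[v-50:v+20,u-40:u+40],None,fx=8,fy=8,interpolation=cv2.INTER_CUBIC));print("crop",u-40,v-50)
g=im.min(2)
for w in range(v-18,v+4,2): print(w,g[w,u-8:u+11],u-8)
E
python3 look.py 3 -55 20
```

```text
[515.80159037  49.31607858 339.56055059] [ 3.14147110e+00 -7.31178342e-05  2.93680708e+00] 17.46208744914573 [ 0.03168583  0.00204271 -1.82733945]
bore [513.22722943  49.94564695]
bore px [265.06467529 208.58559667]
crop 225 158
190 [ 35  45  51  47  52  52  54  64  69  73  93 120 110 129 123  73  79  93
  99] 257
192 [ 36  43  42  37  42  54  81  70  70  68  82 113 132 128 128 127 126 116
  93] 257
194 [ 39  41  37  38  36  63  93  73  69  70  96 133 133 132 123 122 128 129
 129] 257
196 [ 40  46  35  37  37  44  64  69  73  71  93 132 117  99 108 120 134 128
 130] 257
198 [ 38  35  56  49  49  47  39  61  69  71  75  96  96  96  99  95 110 136
 175] 257
200 [ 39  47  46  38  41  53  68  88  70  68  61  69  86  87  94  75  72 106
 187] 257
202 [ 43  38  40  36  39  84 127  91  71  71  89 134 126 119 121 123 127 174
 236] 257
204 [ 21  30  23  45  96 131 124  88  67  72  97 130 129 128 126 129 179 236
 103] 257
206 [ 14   5  45 109 137 126  98 100  94  88  93 120 130 123 121 161 213 113
  87] 257
208 [  8  52 104 131 103  73  98 100 103  99  93  82 132 237 241 205 101  85
  52] 257
210 [ 61 114 132 132 122  69  66  82  86  81  66 102 203 241 207 100  83  54
  32] 257
```

View pics/side3c.png

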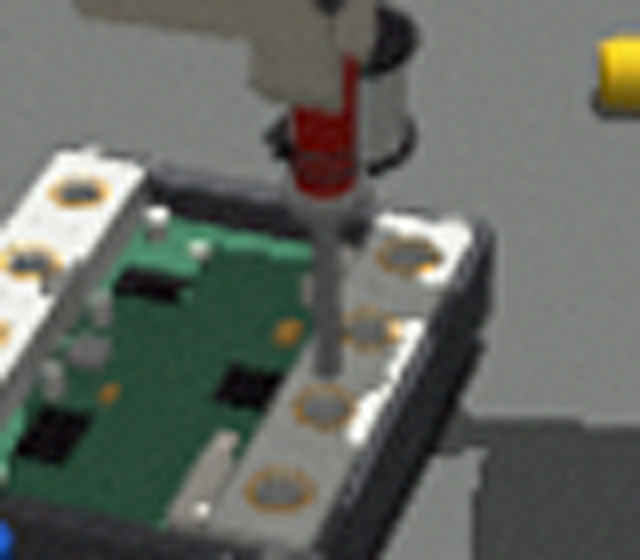

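Call:
play_rows(
  commands=[
    {"offset":[-0.001,0,0.011],"twist":0},
    {"offset":[0,0,0.01],"twist":0},
    {"offset":[0,0,0.006],"twist":0},
    {"offset":[0,0,0.006],"twist":0},
    {"offset":[0,0,0],"twist":0},
  ],
)

```text
time: 7.05
tool_pos: [516.7, 49.8, 305.5]
tcp_rot: [-3.141, -0.002, 2.939]
contact_force: [0.4, 0.4, -2.1]
grip_width: 17.2
```

Call:
play_rows(
  commands=[
    {"offset":[0,0,0.009],"twist":0},
    {"offset":[0,0,0.009],"twist":0},
    {"offset":[0,0,0],"twist":0},
    {"offset":[0,0,0],"twist":0},
    {"offset":[0,0,0],"twist":0},
  ],
)

```text
time: 7.55
tool_pos: [517.0, 49.6, 288.9]
tcp_rot: [-3.142, 0.001, 2.938]
contact_force: [-0.4, -1.5, -1.9]
grip_width: 17.5
```

Call:
play_rows(
  commands=[
    {"offset":[0,0,-0.025],"twist":0},
    {"offset":[0,0,-0.025],"twist":0},
    {"offset":[-0.037,-0.002,0],"twist":0},
    {"offset":[-0.037,-0.003,0],"twist":0},
    {"offset":[-0.036,-0.002,0],"twist":0},
  ],
)

```text
time: 8.05
tool_pos: [624.4, 20.2, 339.8]
tcp_rot: [3.142, 0.002, 2.939]
contact_force: [1.3, 0.1, -0.9]
grip_width: 17.3
```

Call:
play_rows(
  commands=[
    {"offset":[0,0,0],"twist":0},
    {"offset":[0,0,0],"twist":0},
  ],
)

```text
time: 8.25
tool_pos: [623.3, 20.4, 338.2]
tcp_rot: [-3.141, -0.001, 2.938]
contact_force: [-1.0, 0.4, -1.7]
grip_width: 17.3
```

```bash
python3 look.py 4 55 20
```

```text
[623.32716022  20.35941444 338.1902444 ] [-3.14147495e+00 -9.44339610e-04  2.93802900e+00] 17.34718644854452 [-1.0017204   0.41624221 -1.68788   ]
bore [619.24202803  20.60518891]
bore px [221.67939845 199.46969758]
crop 181 149
181 [123 124 125 127 126 110  67  70  75 106 126 128 126 127 122  97 114 123
  89] 213
183 [127 124 125 128 126 115  68  68  76 105 128 126 127 116  99 124 132 130
 113] 213
185 [124 124 127 124 127 118  76  68  68  99 130 124 111 110 128 129 126 131
 129] 213
187 [125 126 125 126 126 118  89  69  66  89 122 104 127 134 131 133 133 134
 131] 213
189 [128 122 126 123 127 118  83  70  73  75 101 123  95  84 105 102  99  95
  87] 213
191 [ 89  87  86  85 101 125 101  70  73  83 121 122  72  80  94  94  93  91
 106] 213
193 [ 67  64  64  66  64  62  61  72  74  74 105 131 127 126 121 120 120 120
 158] 213
195 [ 69  67  67  66  61  80 119  87  70  84 119 133 126 130 128 122 167 233
 210] 213
197 [ 67  64  67  65  99 134 127  81  75  82  89  96 117 127 123 123 152 188
  85] 213
199 [ 64  61  74 111 123  88  91  94 101 103  97  82  99 194 247 236 146  93
  94] 213
201 [ 65  97 127 131 132 112  77  78  71  77  73 115 199 234 207 114  89  96
  95] 213
```

View pics/side4c.png

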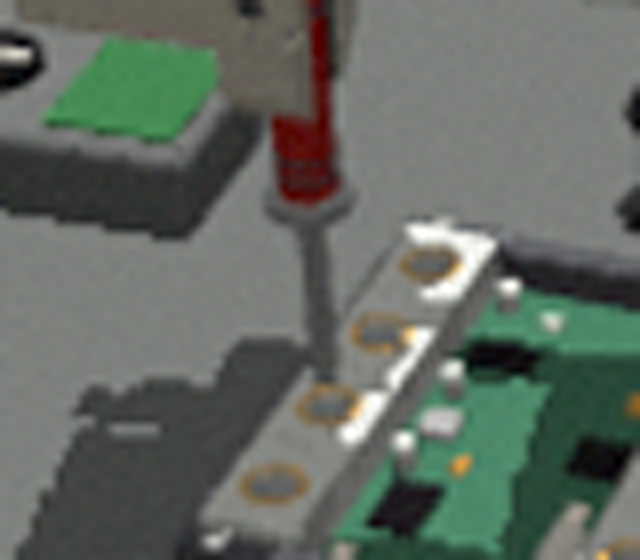

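Run:
```python
from h import *
for z in(50,60,100,125): print(z,proj("side",(619.24,20.6,z)),proj("side",(619.24+2,20.6,z)))
```

```text
50 [221.68054776 199.46843072] [220.85560442 199.44027007]
60 [221.41697448 196.11574482] [220.58722668 196.08793628]
100 [220.33097056 182.30163605] [219.48143201 182.27534205]
125 [219.62527292 173.3250718 ] [218.76287852 173.29981696]
```

Call:
play_rows(
  commands=[
    {"offset":[0.001,0,0.01],"twist":0},
    {"offset":[0,0,0.01],"twist":0},
    {"offset":[0,0,0.006],"twist":0},
    {"offset":[0,0,0.006],"twist":0},
    {"offset":[0,0,0],"twist":0},
  ],
)

```text
time: 8.8
tool_pos: [621.9, 20.9, 305.6]
tcp_rot: [-3.141, -0.002, 2.939]
contact_force: [-0.2, -0.6, -1.4]
grip_width: 17.5
```

Call:
play_rows(
  commands=[
    {"offset":[0,0,0.009],"twist":0},
    {"offset":[0,0,0.009],"twist":0},
    {"offset":[0,0,0],"twist":0},
    {"offset":[0,0,0],"twist":0},
    {"offset":[0,0,0],"twist":0},
  ],
)

```text
time: 9.3
tool_pos: [622.4, 20.8, 289.0]
tcp_rot: [-3.142, 0.001, 2.938]
contact_force: [0.3, 0.4, -0.9]
grip_width: 17.0
```

```bash
python3 look.py 5 55 20 | head -4
python3 - <<'E'
from h import *
print([proj("side",(619.24,20.6,z)) for z in (73,79,82)])
plan([(622,20.8,395),(522,300,395)],None,.047)
E
```

```text
[622.38462722  20.7593896  288.96029984] [-3.14159089e+00  5.92559003e-04  2.93847321e+00] 17.00439712522083 [ 0.3130278   0.37991328 -0.89579954]
bore [619.24202803  20.60518891]
bore px [221.67939845 199.46969758]
crop 181 149
[array([221.06966421, 191.69791385]), array([220.9075579 , 189.63590083]), array([220.82607063, 188.59937225])]
{"offset":[0.0001,-0,-0.0353],"twist":0},
{"offset":[0.0001,-0,-0.0353],"twist":0},
{"offset":[0.0001,-0,-0.0353],"twist":0},
{"offset":[0.022,0.0362,0],"twist":0},
{"offset":[0.022,0.0362,0],"twist":0},

{"offset":[0.022,0.0362,0],"twist":0},
{"offset":[0.022,0.0362,0],"twist":0},
{"offset":[0.022,0.0362,0],"twist":0},
{"offset":[0.022,0.0362,0],"twist":0},
{"offset":[0.022,0.0362,0],"twist":0},

rows 10
```

View pics/side5c.png

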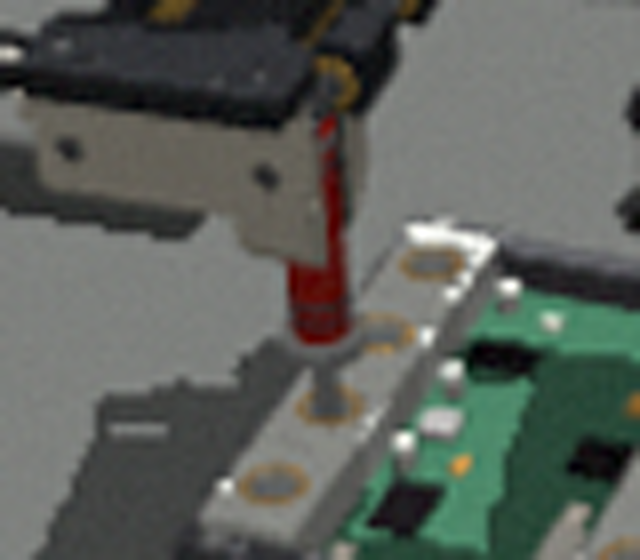

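Call:
play_rows(
  commands=[
    {"offset":[0,0,-0.035],"twist":0},
    {"offset":[0,0,-0.035],"twist":0},
    {"offset":[0,0,-0.036],"twist":0},
    {"offset":[0.022,0.036,0],"twist":0},
    {"offset":[0.022,0.036,0],"twist":0},
  ],
)

```text
time: 9.85
tool_pos: [593.6, 100.1, 396.5]
tcp_rot: [3.141, 0.004, 2.936]
contact_force: [0.9, 0.0, -2.4]
grip_width: 17.7
```

Call:
play_rows(
  commands=[
    {"offset":[0.022,0.036,0],"twist":0},
    {"offset":[0.022,0.036,0],"twist":0},
    {"offset":[0.022,0.036,0],"twist":0},
    {"offset":[0.022,0.036,0],"twist":0},
    {"offset":[0.022,0.037,0],"twist":0},
  ],
)

```text
time: 10.35
tool_pos: [521.6, 301.1, 395.3]
tcp_rot: [3.141, 0.001, 2.938]
contact_force: [1.1, 0.9, -1.4]
grip_width: 17.1
```

Call:
play_rows(
  commands=[
    {"offset":[0,0,0],"twist":0},
    {"offset":[0,0,0],"twist":0},
  ],
)

```text
time: 10.55
tool_pos: [522.0, 300.4, 394.9]
tcp_rot: [-3.141, 0.001, 2.941]
contact_force: [0.3, -0.8, -1.5]
grip_width: 17.2
```

Run:
```python
from h import *
o=status.get_obs();print(o["tool_pos"],o["tcp_rot"])
plan([(522,303,360)],2.939,.047)
im=viewer.capture("side")[:,:,::-1];cv2.imwrite("pics/side6.png",im);x,y=200,190
cv2.imwrite("pics/side6c.png",cv2.resize(im[190:310,200:320],None,fx=5,fy=5,interpolation=cv2.INTER_CUBIC))
tz=o["tool_pos"][2]-278;print("tip z",tz,proj("side",(519,303,tz)),proj("side",(519,303,64)))
```

```text
[521.9833787  300.43022607 394.93751367] [-3.14141488e+00  7.36379783e-04  2.94086437e+00]
{"offset":[0.0005,0.0025,0.0349],"twist":0.11},
rows 1
tip z 116.93751366908799 [253.18092787 268.66097973] [253.73364071 289.39634609]
```

View pics/side6c.png

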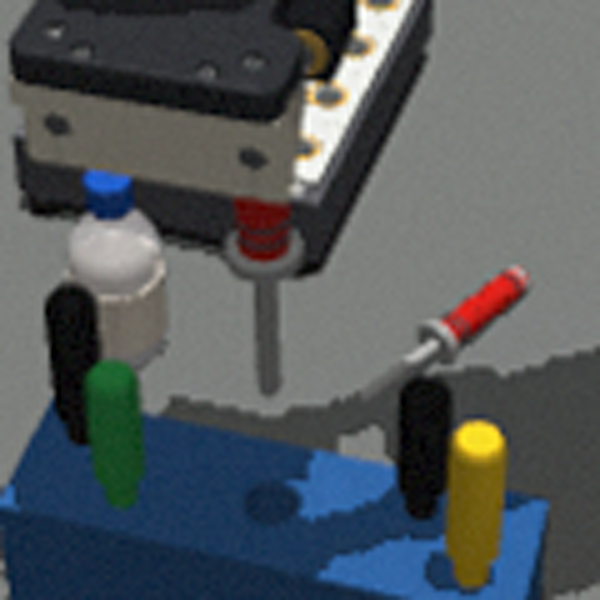

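Call:
play_rows(
  commands=[
    {"offset":[0.001,0.003,0.02],"twist":0},
    {"offset":[0,0,0.035],"twist":0},
    {"offset":[0,0,0.02],"twist":0},
    {"offset":[0,0,0.02],"twist":0},
    {"offset":[0,0,0],"twist":0},
  ],
)

```text
time: 11.1
tool_pos: [522.2, 300.9, 297.0]
tcp_rot: [-3.138, -0.004, 2.936]
contact_force: [-1.3, -0.6, -1.2]
grip_width: 17.5
```

Call:
play_rows(
  commands=[
    {"offset":[0,0,0.008],"twist":0},
    {"offset":[0,0,0.008],"twist":0},
    {"offset":[0,0,0],"twist":0},
    {"offset":[0,0,0],"twist":0},
  ],
)

```text
time: 11.5
tool_pos: [522.2, 302.7, 284.1]
tcp_rot: [3.141, 0.0, 2.938]
contact_force: [0.6, 0.1, -1.2]
grip_width: 17.3
```

Call:
play_rows(
  commands=[
    {"offset":[0,0,0.004],"twist":0},
    {"offset":[0,0,0],"twist":0},
    {"offset":[0,0,0],"twist":0},
  ],
)

```text
time: 11.8
tool_pos: [522.2, 302.9, 280.1]
tcp_rot: [3.141, 0.001, 2.939]
contact_force: [0.6, 0.7, 0.4]
grip_width: 17.4
```

Just touching the rack top; release slowly and stay while opening.

Call:
play_rows(
  commands=[
    {"offset":[0,0,0],"twist":0},
    {"offset":[0,0,0],"twist":0},
    {"offset":[0,0,0],"twist":0},
    {"offset":[0,0,0],"twist":0},
  ],
  jaw=120,
)

```text
time: 12.2
tool_pos: [522.0, 302.8, 279.6]
tcp_rot: [-3.141, -0.0, 2.939]
contact_force: [-1.0, 0.3, -0.5]
grip_width: 44.4
```

Call:
play_rows(
  commands=[
    {"offset":[0,0,-0.02],"twist":0},
    {"offset":[0,0,-0.035],"twist":0},
    {"offset":[0,0,-0.045],"twist":0},
    {"offset":[0,0,0],"twist":0},
  ],
)

```text
time: 12.6
tool_pos: [522.9, 303.2, 386.3]
tcp_rot: [3.135, 0.01, 2.939]
contact_force: [0.0, 0.6, -0.4]
grip_width: 48.6
```

Run:
```python
from h import *
im=viewer.capture("side")[:,:,::-1];cv2.imwrite("pics/side7.png",im)
cv2.imwrite("pics/side7c.png",cv2.resize(im[190:310,200:320],None,fx=5,fy=5,interpolation=cv2.INTER_CUBIC))
print("cap",proj("side",(518.7,303.5,142)),"collar",proj("side",(518.7,303.5,70)))
o=status.get_obs();print(o["tool_pos"],o["tcp_rot"],o["grip_width"])
plan([(540,100,400),(540,-150,400),(533,-347,400)],np.pi-.222,.047)
```

```text
cap [253.05533941 258.42818053] collar [253.81816745 287.35825291]
[522.43048721 302.99318654 383.201372  ] [3.13760936 0.00594279 2.93852446] 48.57399951236618
{"offset":[-0.0116,-0.0391,-0.0034],"twist":1.08},
{"offset":[-0.0124,-0.0388,-0.0034],"twist":0},
{"offset":[-0.0124,-0.0388,-0.0034],"twist":0},
{"offset":[-0.0124,-0.0388,-0.0034],"twist":0},
{"offset":[-0.0124,-0.0388,-0.0034],"twist":0},

{"offset":[-0.0092,-0.0406,-0],"twist":0},
{"offset":[-0.0092,-0.0406,-0],"twist":0},
{"offset":[-0.0092,-0.0406,-0],"twist":0},
{"offset":[-0.0092,-0.0406,-0],"twist":0},
{"offset":[-0.0092,-0.0406,-0],"twist":0},

{"offset":[-0.0092,-0.0406,-0],"twist":0},
{"offset":[-0.0073,-0.0387,-0],"twist":0},
{"offset":[-0.0073,-0.0387,-0],"twist":0},
{"offset":[-0.0073,-0.0387,-0],"twist":0},
{"offset":[-0.0073,-0.0387,-0],"twist":0},

{"offset":[-0.0073,-0.0387,-0],"twist":0},
rows 16
```

View pics/side7c.png

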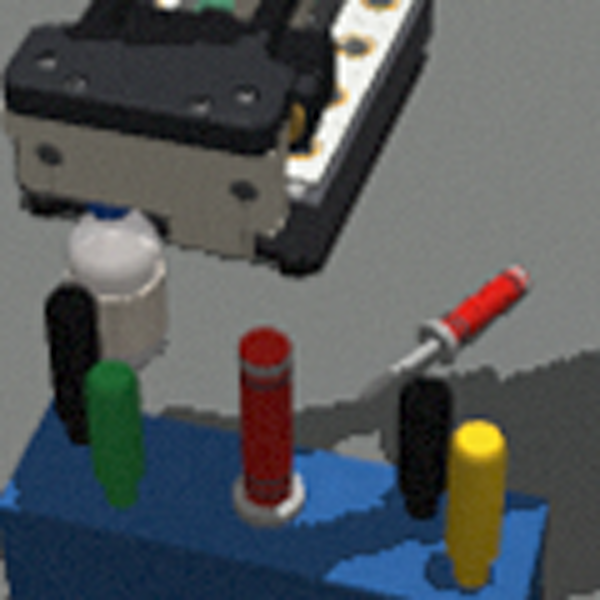

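Call:
play_rows(
  commands=[
    {"offset":[-0.012,-0.039,-0.003],"twist":1},
    {"offset":[-0.012,-0.039,-0.004],"twist":0},
    {"offset":[-0.012,-0.039,-0.003],"twist":0},
    {"offset":[-0.012,-0.039,-0.004],"twist":0},
    {"offset":[-0.012,-0.039,-0.003],"twist":0},
  ],
)

```text
time: 13.15
tool_pos: [538.3, 97.9, 395.7]
tcp_rot: [-3.141, -0.002, 2.921]
contact_force: [0.5, 0.4, -0.4]
grip_width: 48.7
```

Call:
play_rows(
  commands=[
    {"offset":[-0.009,-0.041,0],"twist":0},
    {"offset":[-0.009,-0.041,0],"twist":0},
    {"offset":[-0.009,-0.041,0],"twist":0},
    {"offset":[-0.009,-0.041,0],"twist":0},
    {"offset":[-0.009,-0.041,0],"twist":0},
  ],
)

```text
time: 13.65
tool_pos: [537.2, -112.1, 395.5]
tcp_rot: [3.141, -0.002, 2.921]
contact_force: [0.6, 0.5, 0.1]
grip_width: 48.6
```

Call:
play_rows(
  commands=[
    {"offset":[-0.009,-0.041,0],"twist":0},
    {"offset":[-0.007,-0.039,0],"twist":0},
    {"offset":[-0.007,-0.039,0],"twist":0},
    {"offset":[-0.007,-0.039,0],"twist":0},
    {"offset":[-0.007,-0.039,0],"twist":0},
  ],
)

```text
time: 14.15
tool_pos: [530.3, -312.3, 395.3]
tcp_rot: [3.141, -0.002, 2.921]
contact_force: [0.8, 0.3, 0.5]
grip_width: 48.3
```

Call:
play_rows(
  commands=[
    {"offset":[0,0,0],"twist":0},
    {"offset":[0,0,0],"twist":0},
  ],
  jaw=80,
)

```text
time: 14.35
tool_pos: [530.3, -311.4, 395.1]
tcp_rot: [3.14, -0.002, 2.919]
contact_force: [0.3, 0.5, 0.4]
grip_width: 59.9
```

Run:
```python
from h import *
o=status.get_obs();print(o["tool_pos"],o["tcp_rot"],o["grip_width"])
plan([(533,-347,320)],np.pi-.222,.047)
im=viewer.capture("side")[:,:,::-1];cv2.imwrite("pics/side8.png",im)
cv2.imwrite("pics/side8c.png",cv2.resize(im[60:160,200:330],None,fx=6,fy=6,interpolation=cv2.INTER_CUBIC))
```

```text
[ 530.32194146 -311.41748309  395.10015352] [ 3.14014214e+00 -2.40280656e-03  2.91916938e+00] 59.86493892124832
{"offset":[-0.0052,-0.0171,0.0376],"twist":-0.02},
{"offset":[-0.0052,-0.0171,0.0376],"twist":0},
rows 2
```

View pics/side8c.png

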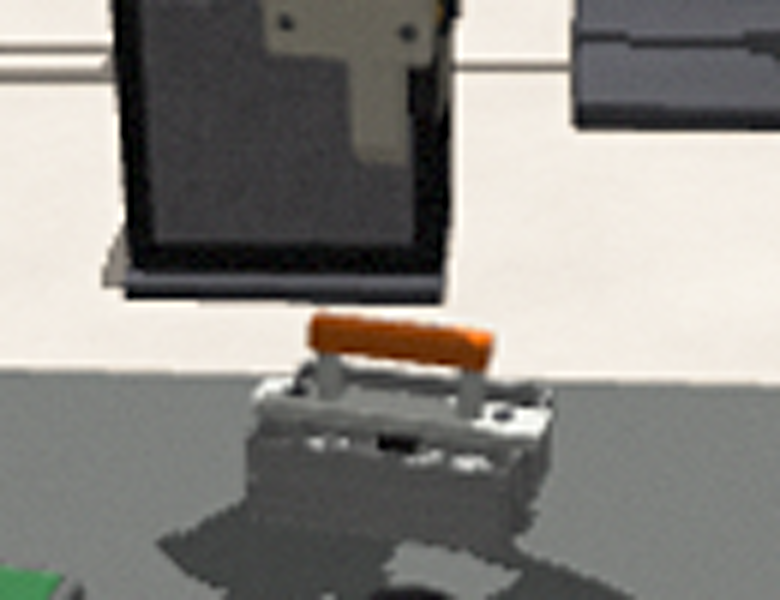

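Call:
play_rows(
  commands=[
    {"offset":[-0.005,-0.017,0.04],"twist":0},
    {"offset":[-0.005,-0.018,0.035],"twist":0},
    {"offset":[0,0,0],"twist":0},
    {"offset":[0,0,0],"twist":0},
  ],
)

```text
time: 14.8
tool_pos: [533.2, -345.9, 321.6]
tcp_rot: [3.14, -0.001, 2.922]
contact_force: [0.1, 0.4, 1.5]
grip_width: 62.9
```

Run:
```python
from h import *
o=status.get_obs();print(o["tool_pos"],o["tcp_rot"],o["grip_width"])
plan([(533,-347,256)],np.pi-.222,.047)
for n in("side","top"):
    im=viewer.capture(n)[:,:,::-1];cv2.imwrite(f"pics/{n}9.png",im)
    u,v=proj(n,(533,-347,110)).astype(int);u=min(u,440)
    cv2.imwrite(f"pics/{n}9c.png",cv2.resize(im[v-45:v+45,u-60:u+60],None,fx=6,fy=6,interpolation=cv2.INTER_CUBIC))
```

```text
[ 533.17904692 -345.87112806  321.57205026] [ 3.14042667e+00 -1.40079731e-03  2.92200190e+00] 62.90596329948908
{"offset":[-0,-0.0006,0.0328],"twist":0.14},
{"offset":[-0,-0.0006,0.0328],"twist":0},
rows 2
```

View pics/side9c.png

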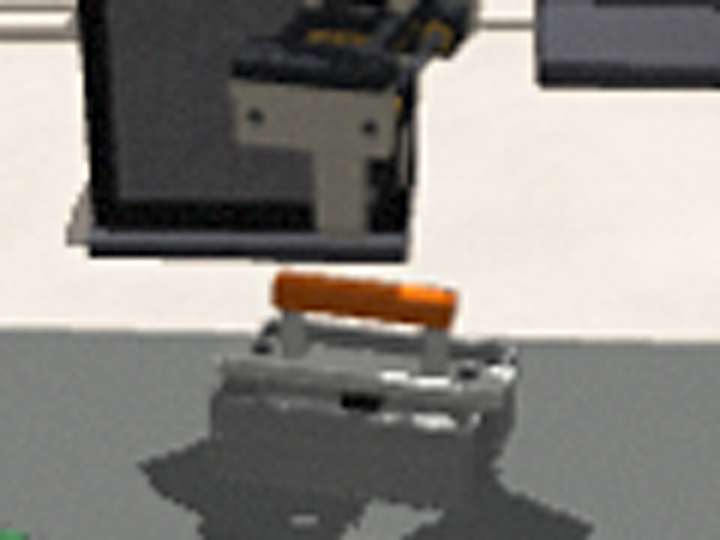

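View pics/top9c.png

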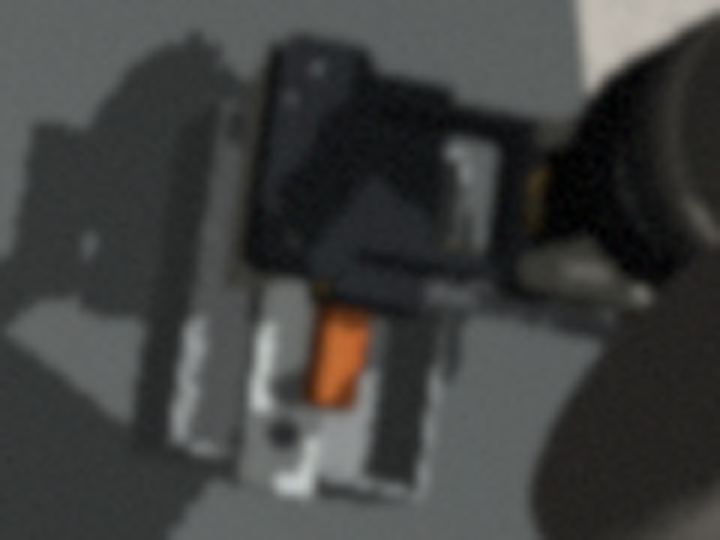

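Call:
play_rows(
  commands=[
    {"offset":[0,-0.001,0.025],"twist":0},
    {"offset":[0,0,0.025],"twist":0},
    {"offset":[0,0,0.013],"twist":0},
    {"offset":[0,0,0],"twist":0},
    {"offset":[0,0,0],"twist":0},
  ],
)

```text
time: 15.4
tool_pos: [533.1, -348.0, 260.3]
tcp_rot: [-3.141, 0.002, 2.922]
contact_force: [-0.4, -0.0, 1.0]
grip_width: 63.1
```

Call:
play_rows(
  commands=[
    {"offset":[0,0,0],"twist":0},
    {"offset":[0,0,0],"twist":0},
    {"offset":[0,0,0],"twist":0},
    {"offset":[0,0,0],"twist":0},
    {"offset":[0,0,0],"twist":0},
  ],
  jaw=255,
)

```text
time: 15.9
tool_pos: [532.6, -348.1, 258.9]
tcp_rot: [-3.141, 0.0, 2.921]
contact_force: [-0.1, 0.2, 0.3]
grip_width: 28.0
```

Call:
play_rows(
  commands=[
    {"offset":[0,0,0],"twist":0},
    {"offset":[0,0,0],"twist":0},
    {"offset":[0,0,0],"twist":0},
  ],
)

```text
time: 16.2
tool_pos: [532.6, -348.0, 258.6]
tcp_rot: [3.141, -0.0, 2.921]
contact_force: [0.2, 1.2, 0.7]
grip_width: 16.0
```

Call:
play_rows(
  commands=[
    {"offset":[0,0,0],"twist":0},
    {"offset":[0,0,-0.01],"twist":0},
    {"offset":[0,0,-0.025],"twist":0},
    {"offset":[0,0,-0.03],"twist":0},
    {"offset":[0,0,-0.025],"twist":0},
  ],
)

```text
time: 16.7
tool_pos: [532.5, -348.1, 350.5]
tcp_rot: [-3.141, 0.0, 2.921]
contact_force: [-0.5, -0.4, -2.3]
grip_width: 15.7
```

Call:
play_rows(
  commands=[
    {"offset":[0,0,0],"twist":0},
    {"offset":[0,0,0],"twist":0},
  ],
)

```text
time: 16.9
tool_pos: [532.4, -348.0, 348.4]
tcp_rot: [-3.142, -0.0, 2.921]
contact_force: [-1.0, 0.3, -3.2]
grip_width: 15.8
```

Run:
```python
from h import *
a=-.27;print("station",560.9-np.sin(a)*20,16+np.cos(a)*20)
o=status.get_obs();print(o["tool_pos"],o["tcp_rot"],o["grip_width"],o["contact_force"],o["moment"])
plan([(566.2,35.3,o["tool_pos"][2])],np.pi-.270,.042)
im=viewer.capture("side")[:,:,::-1];cv2.imwrite("pics/sideA.png",im)
cv2.imwrite("pics/sideAc.png",cv2.resize(im[40:140,200:330],None,fx=6,fy=6,interpolation=cv2.INTER_CUBIC))
```

```text
station 566.2346287337766 35.27541792731781
[ 532.40374231 -347.95949709  348.43324183] [-3.14150951e+00 -5.16023789e-05  2.92101173e+00] 15.759464082198662 [-0.9596731   0.34702464 -3.24493379] [ 0.03792456 -0.10589008 -0.00277519]
{"offset":[0.0051,0.0381,0],"twist":2.83},
{"offset":[0.007,0.0378,0],"twist":0},
{"offset":[0.007,0.0378,0],"twist":0},
{"offset":[0.007,0.0378,0],"twist":0},
{"offset":[0.007,0.0378,0],"twist":0},

{"offset":[0.007,0.0378,0],"twist":0},
{"offset":[0.007,0.0378,0],"twist":0},
{"offset":[0.007,0.0378,0],"twist":0},
{"offset":[0.007,0.0378,0],"twist":0},
{"offset":[0.007,0.0378,0],"twist":0},

rows 10
```

View pics/sideAc.png

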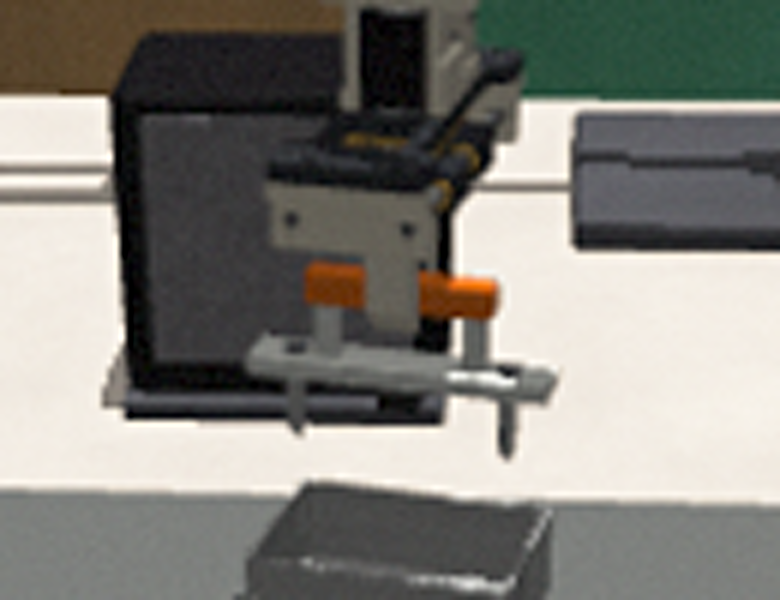

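Call:
play_rows(
  commands=[
    {"offset":[0.003,0.02,0],"twist":1.4},
    {"offset":[0.006,0.035,0],"twist":1.4},
    {"offset":[0.007,0.038,0],"twist":0},
    {"offset":[0.007,0.038,0],"twist":0},
    {"offset":[0.007,0.038,0],"twist":0},
  ],
)

```text
time: 17.45
tool_pos: [546.3, -175.5, 346.6]
tcp_rot: [3.141, -0.004, 2.872]
contact_force: [0.3, 0.1, -2.8]
grip_width: 15.9
```

Call:
play_rows(
  commands=[
    {"offset":[0.007,0.038,0],"twist":0},
    {"offset":[0.007,0.038,0],"twist":0},
    {"offset":[0.007,0.038,0],"twist":0},
    {"offset":[0.007,0.038,0],"twist":0},
    {"offset":[0.006,0.03,0],"twist":0},
  ],
)

```text
time: 17.95
tool_pos: [562.0, 9.6, 346.7]
tcp_rot: [-3.141, -0.004, 2.873]
contact_force: [0.0, -0.3, -3.1]
grip_width: 15.8
```

Call:
play_rows(
  commands=[
    {"offset":[0.003,0.02,0],"twist":0},
    {"offset":[0,0,0],"twist":0},
    {"offset":[0,0,0],"twist":0},
  ],
)

```text
time: 18.25
tool_pos: [564.6, 27.8, 347.2]
tcp_rot: [-3.141, -0.003, 2.873]
contact_force: [-0.5, -0.2, -3.1]
grip_width: 15.9
```

Run:
```python
from h import *
o=status.get_obs();print(o["tool_pos"],o["tcp_rot"],o["grip_width"],o["contact_force"],o["moment"])
plan([(566.2,35.3,322)],np.pi-.270,.042)
for n in("side","top"):
    im=viewer.capture(n)[:,:,::-1];cv2.imwrite(f"pics/{n}B.png",im)
    u,v=proj(n,(566,35,110)).astype(int)
    cv2.imwrite(f"pics/{n}Bc.png",cv2.resize(im[v-45:v+55,u-65:u+65],None,fx=6,fy=6,interpolation=cv2.INTER_CUBIC));print(n,u-65,v-45)
```

```text
[564.63194876  27.75830892 347.15638873] [-3.14054273e+00 -2.72133591e-03  2.87340562e+00] 15.870174136002973 [-0.48190005 -0.24662101 -3.13124454] [ 0.02116225 -0.15295264  0.01646324]
{"offset":[0.0005,0.0077,0.0252],"twist":0.1},
rows 1
side 177 137
top 174 144
```

View pics/sideBc.png

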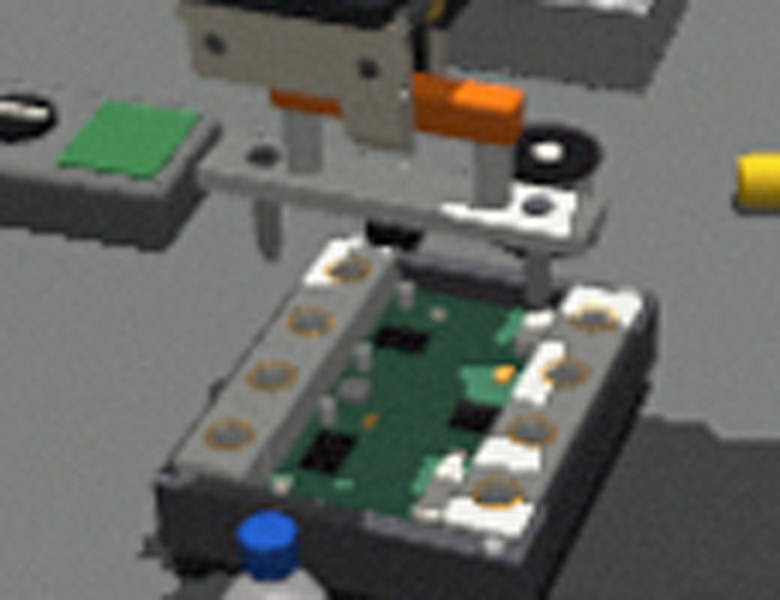

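View pics/topBc.png

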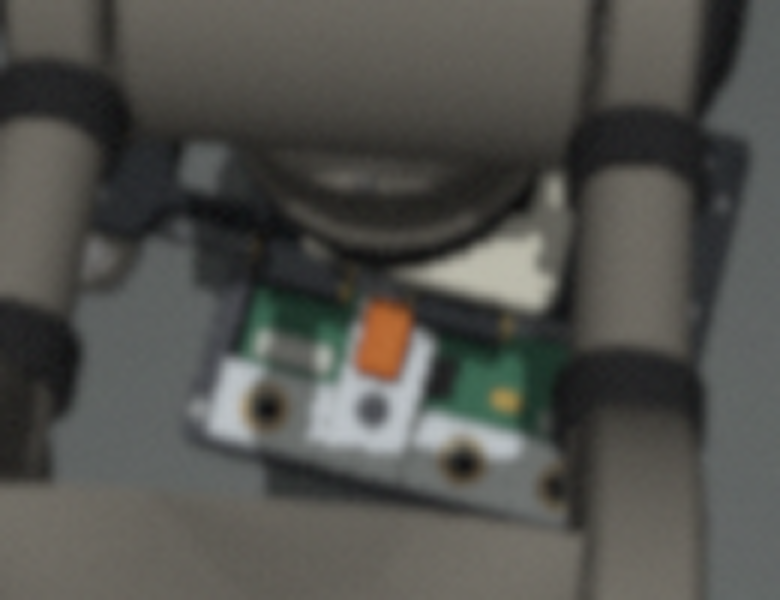

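```bash
cat > m.py <<'E'
from h import *
# side-frame bore positions at +20
a,o=-.27085,np.array([560.31,17.18]);c,s=np.cos(a),np.sin(a);R=np.array([[c,-s],[s,c]])
print("bores side-frame",R@[-55,20]+o,R@[55,20]+o, "mid",R@[0,20]+o)
a2,o2=-.2693,np.array([560.96,16.01]);c,s=np.cos(a2),np.sin(a2);R2=np.array([[c,-s],[s,c]])
print("bores top-frame",R2@[-55,20]+o2,R2@[55,20]+o2,"mid",R2@[0,20]+o2)
def dw(n,pts,off,k,z):
    L=[]
    for p in pts:
        q=((p[0]+.5)/k-.5+off[0],(p[1]+.5)/k-.5+off[1]);X=plane(n,q,z);L.append(X);print(n,p,X.round(1))
    if len(L)==2: d=L[1]-L[0];print("mid",(L[0]+L[1])/2,"yaw",np.arctan2(d[1],d[0]),"len",np.linalg.norm(d))
E
python3 - <<'E'
from m import *
z=347.16-208.6
dw("side",[(538,207),(262,156)],(177,137),6,z+10)
dw("side",[(538,300),(270,256)],(177,137),6,z-36)
dw("top",[(373,409)],(174,144),6,z+10)
print("TCP",564.63,27.76)
E
```

```text
bores side-frame [512.66610045  51.16615653] [618.65592137  21.73559653] mid [565.66101091  36.45087653]
bores top-frame [513.26347916  49.92226769] [619.29879011  20.6560272 ] mid [566.28113464  35.28914744]
side (538, 207) [510.9  41.9 148.6]
side (262, 156) [617.6  11.8 148.6]
mid [564.21754047  26.83559709 148.56      ] yaw -0.275098453966533 len 110.85604764390068
side (538, 300) [511.2  35.7 102.6]
side (270, 256) [617.5  11.6 102.6]
mid [564.34177359  23.6521879  102.56      ] yaw -0.22368437997970472 len 108.93147815297738
top (373, 409) [512.6  42.  148.6]
TCP 564.63 27.76
```

Call:
play_rows(
  commands=[
    {"offset":[0.001,0.008,0.01],"twist":0},
    {"offset":[0,0,0.015],"twist":0},
    {"offset":[0,0,0.012],"twist":0},
    {"offset":[0,0,0],"twist":0},
    {"offset":[0,0,0],"twist":0},
  ],
)

```text
time: 18.85
tool_pos: [566.2, 35.3, 311.4]
tcp_rot: [-3.141, -0.001, 2.872]
contact_force: [0.3, 0.1, -3.2]
grip_width: 15.5
```

Run:
```python
from h import *
o=status.get_obs();print(o["tool_pos"],o["tcp_rot"],o["grip_width"],o["contact_force"],o["moment"])
for n in("side","top"):
    im=viewer.capture(n)[:,:,::-1];cv2.imwrite(f"pics/{n}D.png",im)
    u,v=proj(n,(566,35,80)).astype(int)
    cv2.imwrite(f"pics/{n}Dc.png",cv2.resize(im[v-35:v+35,u-45:u+45],None,fx=8,fy=8,interpolation=cv2.INTER_CUBIC));print(n,u-45,v-35)
```

```text
[566.15253074  35.32032657 311.39464361] [-3.14138193e+00 -6.45512344e-04  2.87172637e+00] 15.516572162374546 [ 0.34636541  0.14282194 -3.17884078] [ 0.07245418 -0.15689409  0.03162237]
side 197 158
top 195 156
```

View pics/sideDc.png

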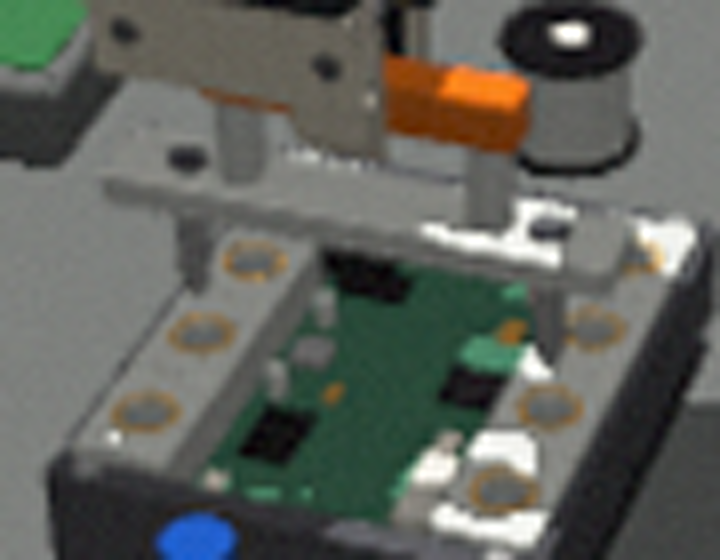

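View pics/topDc.png

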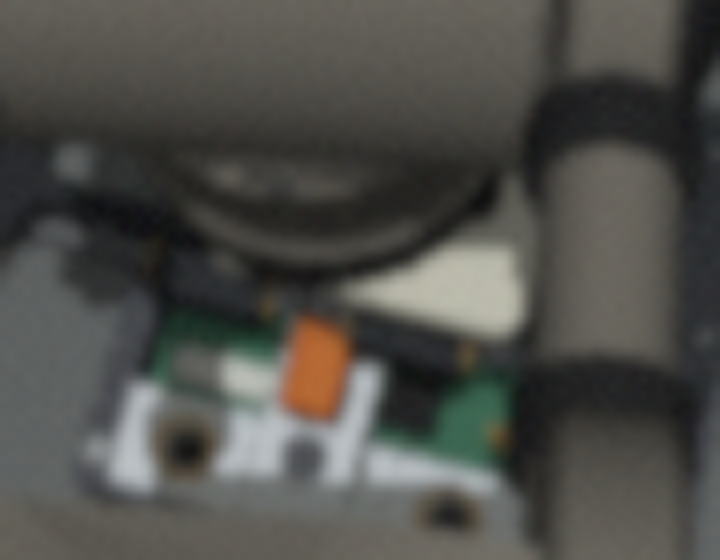

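Run:
```python
from m import *
z=311.4-208.6
dw("side",[(547,228),(187,158)],(197,158),8,z+10)
dw("side",[(548,360),(195,288)],(197,158),8,z-36)
dw("side",[(548,408),(203,333)],(197,158),8,50)
dw("top",[(304,456)],(195,156),8,z+10)
dw("top",[(184,446),(447,512)],(195,156),8,50)
for X in((512.67,51.17),(618.66,21.74)):print([proj("side",(*X,q)) for q in(50,z-36)])
```

```text
bores side-frame [512.66610045  51.16615653] [618.65592137  21.73559653] mid [565.66101091  36.45087653]
bores top-frame [513.26347916  49.92226769] [619.29879011  20.6560272 ] mid [566.28113464  35.28914744]
side (547, 228) [513.5  48.4 112.8]
side (187, 158) [619.6  18.8 112.8]
mid [566.52659221  33.63697202 112.8       ] yaw -0.2720038281969793 len 110.16721752170409
side (548, 360) [513.3  48.9  66.8]
side (195, 288) [620.1  19.6  66.8]
mid [566.6774988   34.28083307  66.8       ] yaw -0.2676170015137702 len 110.78708519918096
side (548, 408) [513.2  49.9  50. ]
side (203, 333) [618.8  19.4  50. ]
mid [566.01104499  34.65368091  50.        ] yaw -0.2805314033266035 len 109.8414477938492
top (304, 456) [514.8  50.4 112.8]
top (184, 446) [524.8  88.9  50. ]
top (447, 512) [504.8  11.9  50. ]
mid [514.78290528  50.37196904  50.        ] yaw -1.8251753954852465 len 79.56373383231308
[array([265.27415819, 208.92013114]), array([265.26106911, 203.16235366])]
[array([221.85129425, 199.76149266]), array([221.40795997, 194.10358899])]
```

Call:
play_rows(
  commands=[
    {"offset":[0,0,0.008],"twist":0},
    {"offset":[0,0,0.008],"twist":0},
    {"offset":[0,0,0.006],"twist":0},
    {"offset":[0,0,0],"twist":0},
  ],
)

```text
time: 19.35
tool_pos: [565.7, 35.6, 288.4]
tcp_rot: [-3.141, -0.002, 2.872]
contact_force: [-1.1, 0.6, -2.7]
grip_width: 15.8
```

Call:
play_rows(
  commands=[
    {"offset":[0,0,0.005],"twist":0},
    {"offset":[0,0,0.005],"twist":0},
    {"offset":[0,0,0],"twist":0},
  ],
)

```text
time: 19.65
tool_pos: [565.9, 35.6, 278.9]
tcp_rot: [-3.141, -0.001, 2.872]
contact_force: [-0.7, -0.5, -2.9]
grip_width: 15.7
```

Call:
play_rows(
  commands=[
    {"offset":[0,0,0.005],"twist":0},
    {"offset":[0,0,0.005],"twist":0},
    {"offset":[0,0,0.005],"twist":0},
    {"offset":[0,0,0],"twist":0},
  ],
)

```text
time: 20.05
tool_pos: [565.8, 35.5, 263.8]
tcp_rot: [-3.141, -0.002, 2.872]
contact_force: [-0.2, 0.1, -3.8]
grip_width: 15.6
```

Bar is about 5 mm above home; dowels well in.

Call:
play_rows(
  commands=[
    {"offset":[0,0,0.003],"twist":0},
    {"offset":[0,0,0.002],"twist":0},
    {"offset":[0,0,0],"twist":0},
  ],
)

```text
time: 20.35
tool_pos: [566.0, 35.5, 259.4]
tcp_rot: [-3.141, -0.0, 2.872]
contact_force: [-0.1, -0.7, -2.2]
grip_width: 15.5
```

Call:
play_rows(
  commands=[
    {"offset":[0,0,0.0015],"twist":0},
    {"offset":[0,0,0],"twist":0},
    {"offset":[0,0,0],"twist":0},
  ],
)

```text
time: 20.65
tool_pos: [566.2, 35.6, 258.7]
tcp_rot: [3.141, 0.001, 2.872]
contact_force: [-1.5, 0.6, 1.0]
grip_width: 15.7
```

Call:
play_rows(
  commands=[
    {"offset":[0,0,0],"twist":0},
    {"offset":[0,0,0],"twist":0},
    {"offset":[0,0,0],"twist":0},
    {"offset":[0,0,0],"twist":0},
    {"offset":[0,0,0],"twist":0},
  ],
  jaw=120,
)

```text
time: 21.15
tool_pos: [566.1, 35.5, 258.2]
tcp_rot: [-3.142, 0.0, 2.872]
contact_force: [0.1, 0.4, -0.3]
grip_width: 47.3
```

Call:
play_rows(
  commands=[
    {"offset":[0,0,-0.02],"twist":0},
    {"offset":[0,0,-0.04],"twist":0},
    {"offset":[0,0,-0.045],"twist":0},
    {"offset":[0,0,-0.045],"twist":0},
    {"offset":[0,0,0],"twist":0},
  ],
)

```text
time: 21.65
tool_pos: [566.9, 35.6, 415.1]
tcp_rot: [3.139, 0.013, 2.872]
contact_force: [-0.2, -0.6, 0.6]
grip_width: 48.9
```

Run:
```python
from h import *
o=status.get_obs();print(o["tool_pos"],o["tcp_rot"],o["grip_width"],o["contact_force"],o["moment"])
n="side"
im=viewer.capture(n)[:,:,::-1];cv2.imwrite(f"pics/{n}E.png",im)
u,v=proj(n,(566,35,60)).astype(int)
cv2.imwrite(f"pics/{n}Ec.png",cv2.resize(im[v-35:v+35,u-45:u+45],None,fx=8,fy=8,interpolation=cv2.INTER_CUBIC));print(n,u-45,v-35)
```

```text
[566.85216305  35.55007462 415.07252617] [3.13921716 0.01254536 2.87231521] 48.85574151326202 [-0.22284348 -0.58218868  0.60258287] [ 0.02802163 -0.19087796  0.00117515]
side 197 165
```

View pics/sideEc.png

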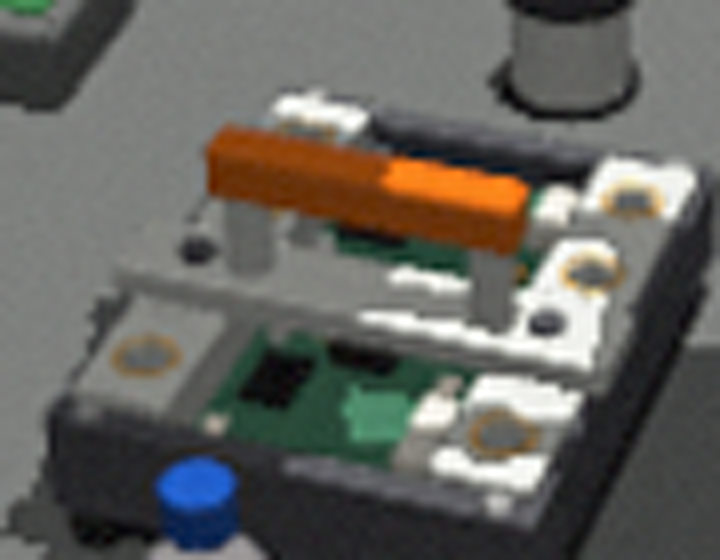

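View pics/sideE.png

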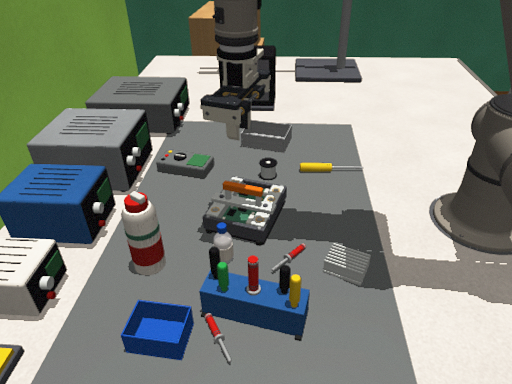

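Run:
```python
from m import *
dw("side",[(547,323),(198,250)],(197,165),8,60)
dw("side",[(547,323),(198,250)],(197,165),8,65)
```

```text
bores side-frame [512.66610045  51.16615653] [618.65592137  21.73559653] mid [565.66101091  36.45087653]
bores top-frame [513.26347916  49.92226769] [619.29879011  20.6560272 ] mid [566.28113464  35.28914744]
side (547, 323) [513.6  49.1  60. ]
side (198, 250) [619.7  19.4  60. ]
mid [566.60945328  34.23501542  60.        ] yaw -0.272612111822718 len 110.18570725185141
side (547, 323) [513.2  55.5  65. ]
side (198, 250) [618.4  26.1  65. ]
mid [565.76258672  40.83451593  65.        ] yaw -0.27261211182271866 len 109.22782516896592
```

Call:
play_rows(
  commands=[
    {"offset":[0,0,0],"twist":0},
    {"offset":[0,0,0],"twist":0},
    {"offset":[0,0,0],"twist":0},
  ],
)

```text
time: 22.0
tool_pos: [566.0, 35.5, 406.6]
tcp_rot: [-3.141, -0.003, 2.872]
contact_force: [-0.3, -0.2, -0.8]
grip_width: 48.8
```

The bridge sits home, in line with the nest (yaw −0.273 against −0.270) and centred, and the measured height matches (about 60 mm at the bar's top).

```bash
python3 -c "
from plant import ticket
print(ticket.close_job())"
```

```text
the job is handed in; nothing more can be done
None
```

The bridge is fully home on the y = +20 mm station, the gauge is back in its rack hole, and the job was handed in at about 22 s.

**Probing:** The gauge stopped about 20 mm below the mouth at front +60, so that bore is blanked. At +20 it went right through both the front and rear bores with no contact force. I did not probe the other two stations.

**Placing:** I stood the gauge back in the rack before touching the bridge. Both dowels then entered the +20 bores with no added force. I let go only once the wrist force showed the bar resting on the rails.

**Last checks:**
- **Bridge:** its yaw was −0.273 rad against the nest's −0.270. It was centred between the rails to within about 1 mm. The dowel-top positions fit a bar top at 60 mm, which is fully home.
- **Gauge:** it stands upright in its hole with the collar on the rack.
- **Bystanders:** nothing looked moved in the last side picture. I did not measure them again.

**Disagreements:**
- The two small look-alike gauges fell over while the arm was still high above the bench. They are not among the bystanders you listed.
- The side and top cameras differed by about 1 mm in position. The gauge sat about 3 mm off-centre in the grip, which I corrected from the pictures.

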